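Find and seat the rocking lid in the food tray

TASK

One of the five lidded tubs in the blue food tray has a lid that was never snapped on: it looks like the others but rocks when it is pressed near its edge. Press the lids lightly with a fingertip until you find the one that rocks, then press that lid down at its middle until it is fully home and level. Press the good lids only lightly, lift nothing out of the tray, and leave the can, the bottles and everything on the bench where they are.

Things in the scene. Friction and masses are not known exactly. Their poses are not given: they have to be found in the camera images.
- tray: light-blue open locker tray, 250 (its x) by 370 (its y) by 58 mm high, fixed; origin on the bench under its centre. Its foam bed is 28 mm above the bench, with six places: x = -62, +62 by y = -115, 0, +115 mm. Five hold cream tubs sunk in the foam, with alike white lids, tops 74 to 82 mm above the bench, 30 mm or more apart; the sixth (x -62, y +115) a small can. Which is where changes.
- lid_1: white round press-on lid of tub_1, 76 mm across, flat on top, skirt 13 mm deep, a small pull tab 12 mm down the skirt at its +x, reaching 12 mm out. Origin at the centre of the top face, z up. All five lids look alike. Four are snapped on and stay level with their tub however they are pressed.
- lid_2: lid of tub_2, same as lid_1. The one loose lid (any of the five) is perched on its bead 4 mm above home; tubs stand at unequal depths, so its height does not give it away. Pressed with 2 to 5 N at 20 to 25 mm from its centre, on any side, it tips about 0.12 rad down under the finger; let go, it swings level.
- lid_3: lid of tub_3, same as lid_1. The loose lid is held up by a stiff snap: pressed within 5 mm of its middle with more than 14 N (20 N is sure) it goes 4 mm down onto the rim, while the tub sinks some 10 mm in the foam, so 14 mm of travel in all; it then stays down and no longer rocks. Pressed near its edge it only tips.
- lid_4: lid of tub_4, same as lid_1. Pressing a snapped-on lid lightly means with less than 12 N (less than 6 mm of sinking); a harder press bursts its seal. The loose lid may be pressed as hard as it needs.
- lid_5: lid of tub_5, same as lid_1.
- tub_1: round cream tub under lid_1, 69 mm across, its foot hidden in the foam; it cannot shift sideways. Origin on its axis, 70 mm below the top of its lid as found, z up. It stands on soft foam: pressed, it sinks straight down with its lid about 1 mm per 2 N, 14 mm at most, and comes back when let go.
- tub_2: tub under lid_2, same as tub_1.
- tub_3: tub under lid_3, same as tub_1.
- tub_4: tub under lid_4, same as tub_1.
- tub_5: tub under lid_5, same as tub_1.
- can_small: small food can standing on the foam among the tubs, 66 mm across, 48 mm high; origin at the centre of its underside
- dropper_1: small white condiment bottle standing on the foam between four tubs, 25 mm across, 66 mm high (top 94 mm above the bench); origin at the centre of its underside
- dropper_2: a second bottle like dropper_1, between the other four places
- can_tall: food can on the bench right of the tray, 72 mm across, 85 mm high; origin at the centre of its underside
- tape_roll: roll of grey tape lying on the bench right of the tray, 96 mm across, 25 mm high; origin at the centre of its underside
- torch: black torch lying on the bench left of the tray, 122 mm long, 32 mm thick; origin under its middle
- spoon: steel spoon, 170 mm long, lying on the bench left of the tray; origin under its middle
- notebook: ring-bound notebook, 150 by 200 by 20 mm, lying on the bench left of the tray; origin under its centre

How it is judged:
By the outcome, as a careful person would: the job done as asked, in the order asked, and still so for the second after the job is handed in, with the robot touching nothing.
It also fails if it takes over 54 s, if anything falls off the work surface, if the arm or the gripper's body presses on something with over 40 N, if the wrist force passes 120 N, or if a joint passes its speed limit or range.

ROBOT

A 6-joint arm with a two-finger parallel gripper is mounted at the origin on the work surface. World frame = base frame: x ahead of the robot, y to its left, z up, the work surface at z = 0. Lengths are in m, angles in rad, forces in N, time in s.
With the tool pointing down it reaches from about 0.3 to 0.875 m from the base axis. Payload 6.4 kg.
Tool frame: the origin (TCP) lies midway between the tips of the shut fingers; the grasp point (between the pads) lies 19 mm behind it (ctrl.hold_point_z is the distance from the TCP to the grasp point, in m); z points along the fingers, y is the line along which they close (so a half turn about z gives the same grasp; the last joint's range is limited). The gripper opens to 85 mm and grips with 20 to 120 N. Pads are 22 mm wide; open, the fingers measure 114 mm over their backs; the gripper's body (76 mm by 85 mm) begins 54 mm behind the grasp point. The pads swing forward as they close: fully open they stand 13 mm farther back than shut.
Start: joints at [0.929, 0.181, 1.607, -0, 1.354, -0.206], TCP at [0.243, 0.521, 0.231] pointing down, gripper open.
Joint ranges: [-2.99, 2.99], [-0.89, 2.07], [0.3, 2.58], [-1.14, 4.28], [0, 2.63], [-3.12, 3.12]. Speed limits (rad/s): [2.57, 2.57, 3.01, 3.14, 3.14, 3.14].

INTERFACE

Orientations are given as a unit quaternion [w, x, y, z].
In Python, from bench import ctrl gives the robot as it stands.
- The arm moves only by the tool carry_out, never from a script. Its argument "plan" is text: rows parted by semicolons, each of 6 numbers parted by spaces: the shift along the tool's x, y, z as a fraction of full scale, then the turn, a rotation vector about the tool's x, y, z as a fraction of full scale. A call has exactly 8 rows; each row shifts and turns the commanded pose from where the row before left it, along the tool's axes as they then stand; what a row does not reach is not made up. Full scale, the value 1, is 40 mm for a shift and 0.1 rad for a turn. A row lasts 1/12 s, in which the tool goes at most 41.7 mm and 7.16 degrees, less where a joint would pass 70% of its speed; a pose out of reach is approached as far as the arm can. A call with a number of a shift or a turn outside -1 to 1 is refused whole. A call with a gripper value outside its range is refused whole. "claw" is the gripper's target within -1 to 1 (shut at 1, half-way at 0, fully open at -1), set as the call begins (left out, the last holds). The fingers move at their own pace and stop on an object; the grip force is fixed at half the most. Time passes only in rows, so rows that do not move let the fingers close, or fill a call up. It gives the time, the measured TCP pose, the force, the opening and the grip force at its end, in the units of the state.
- ctrl.get_obs(): the state, without advancing time (a new reading comes with each control period).
- ctrl.camera(name): name is "scene" or "top"; returns a dict with "pixels" (480x640x3 uint8, red, green, blue), "mtx" (3x3 intrinsics, pixels), "k1" (the pictures are not rectified: a ray, as slopes to the right and down, at radius r is drawn at 1 + k1 r^2 times it, then the intrinsics apply), "R" (3x3) and "t" (3): a world point X has camera coordinates R X + t. Camera axes: x right, y down, z forward; pixel columns grow to the right and rows downward; lengths in m; the calibration is good to about 2 mm. A picture is of the moment at which its call begins. There is no depth.
- ctrl.hand_in(): hands the job in; it is judged then, once.
The state is a dict: "time_s": time; "q": joint angles; "dq": joint speeds; "joint_efforts": joint torques, N m; "eef_pos": TCP position; "eef_rot": TCP orientation; "wrist_force": force on the tool from outside, world axes, zero at the start; "torque": the same for the moment, N m; "opening": opening from 0.0 (shut) to 1.0 (fully open); "grasp_force": force on a finger pad.
Only numpy, scipy, OpenCV 4.12 (cv2) and the standard library are available. Lean on these libraries where they do the work, as an engineer would, in place of code of your own. Each camera call takes 0.05 s, during which the arm holds its last target. There are 200 camera calls.

## Working session

There is one attempt and no reset: what is moved stays moved. The work goes in short steps, Python scripts to look and compute and a tool call to move; the robot and the scene stay as the last step left them, time stands still between calls to the robot, and variables do not carry over. Pictures are saved under pics/ and viewed, at most 10 in all, crops included, and the job is handed in when it is done.

Besides the shell and the picture viewer there is one more tool, called after "Call:" as a command line: name --argument value ..., lists and objects as JSON in quotes. carry_out: Moves the arm, as the interface text tells. Shift numbers are shares of 40 mm and turn numbers shares of 0.1 rad, none past 1 either way. Its arguments: {"type":"object","properties":{"plan":{"type":"string"},"claw":{"type":"number"}},"required":["plan"]}

```bash
mkdir -p pics; python3 - <<'E'
from bench import ctrl
import cv2,json,numpy as np
for n in("top","scene"):
    c=ctrl.camera(n);cv2.imwrite(f"pics/{n}0.png",c["pixels"][:,:,::-1])
    np.savez(f"{n}.npz",**c)
    print(n,c["mtx"].tolist(),c["k1"],(-c["R"].T@c["t"]).round(3),c["R"].round(2).tolist())
print(ctrl.get_obs())
E
```

```text
top [[621.7066079959825, 0.0, 319.1933115436619], [0.0, 621.7066079959825, 244.54989926138958], [0.0, 0.0, 1.0]] 0.0641543227409724 [ 0.175 -0.007  1.83 ] [[0.01, -1.0, -0.0], [-0.98, -0.01, -0.19], [0.19, 0.01, -0.98]]
scene [[461.51889665635025, 0.0, 317.0710852333936], [0.0, 461.51889665635025, 236.37751201952648], [0.0, 0.0, 1.0]] 0.040645987087931136 [ 0.838 -0.622  1.018] [[0.88, 0.47, 0.01], [0.38, -0.71, -0.6], [-0.28, 0.53, -0.8]]
{'time_s': 0.1, 'q': array([ 9.28705004e-01,  1.81482579e-01,  1.60787759e+00,  3.20873492e-05,
        1.35382894e+00, -2.06309725e-01]), 'dq': array([ 0.00084266, -0.00398555, -0.00102384, -0.0001552 ,  0.00015371,
       -0.00104077]), 'joint_efforts': array([ 3.30587418e-04, -4.45880127e+01, -3.52235913e+01, -2.42184806e-04,
        4.22399462e-03, -4.33325802e-07]), 'eef_pos': array([0.24239908, 0.52086978, 0.23048005]), 'eef_rot': array([-3.42821501e-04,  2.16174090e-01,  9.76354508e-01, -7.21033439e-04]), 'wrist_force': array([ 0.13019976, -0.75149637, -0.01414769]), 'torque': array([ 0.02928824,  0.00112452, -0.01837155]), 'grasp_force': 0.0, 'opening': 0.999047056006587}
```

View pics/top0.png

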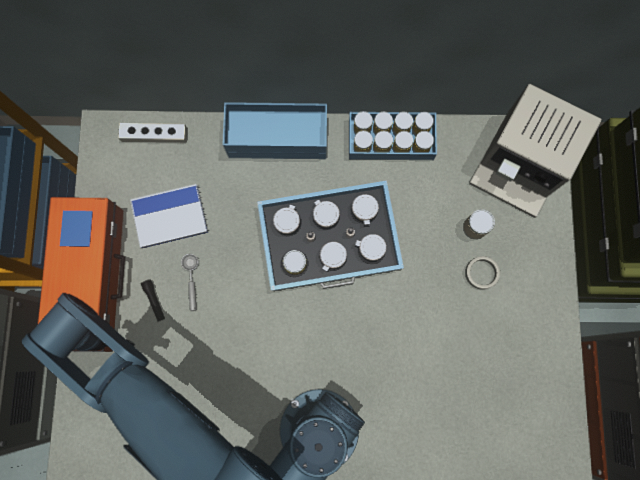

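View pics/scene0.png

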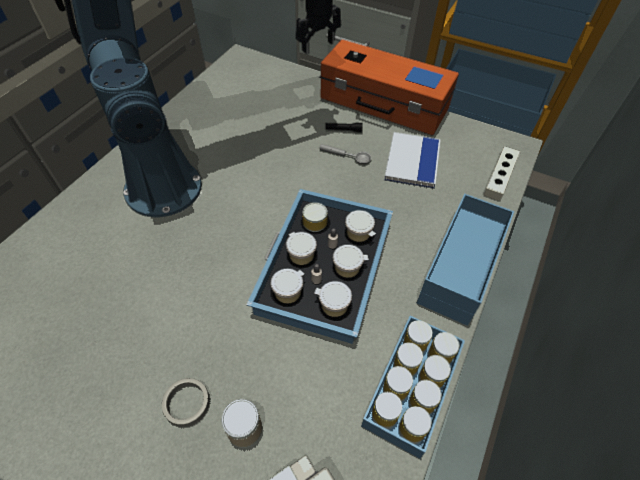

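The top view shows the tray with the small can at (294,261). The five lids are at about (287,220), (326,214), (365,208), (333,255) and (372,247), and the bottles at (311,237) and (351,232). I'll enlarge both views next.

```bash
cat >h.py <<'E'
import numpy as np,cv2
from scipy.spatial.transform import Rotation as Ro
def ray(c,uv):
    K=c["mtx"];d=(np.array(uv,float)-[K[0,2],K[1,2]])/[K[0,0],K[1,1]]
    s=d.copy()
    for _ in range(20): s=d/(1+float(c["k1"])*(s**2).sum(-1,keepdims=True))
    return np.c_[s,np.ones(len(s))]@c["R"], -c["R"].T@c["t"]
def onz(c,uv,z):
    r,o=ray(c,uv); return o+r*((z-o[2])/r[:,2])[:,None]
def proj(c,X):
    p=np.atleast_2d(X)@c["R"].T+c["t"];s=p[:,:2]/p[:,2:]
    s=s*(1+float(c["k1"])*(s**2).sum(1,keepdims=True));K=c["mtx"];return s*[K[0,0],K[1,1]]+[K[0,2],K[1,2]]
E
python3 - <<'E'
from h import *
for n,seeds,(x,y,w,h) in(("top",[(287,220),(326,214),(365,208),(333,255),(372,247)],(252,175,160,120)),("scene",[(360,223),(348,258),(335,295),(301,244),(287,282)],(240,185,160,160))):
    c=np.load(n+".npz");im=c["pixels"];f=5 if n=="top" else 3.75
    cv2.imwrite(f"pics/{n}c.png",cv2.resize(im[y:y+h,x:x+w,::-1],None,fx=f,fy=f,interpolation=cv2.INTER_CUBIC))
    m=(im.min(2)>(165)).astype(np.uint8); m=cv2.morphologyEx(cv2.resize(m*255,None,fx=4,fy=4,interpolation=cv2.INTER_LINEAR),cv2.MORPH_OPEN,np.ones((33,33),np.uint8))
    k,l,st,ce=cv2.connectedComponentsWithStats((m>127).astype(np.uint8))
    uv=[]
    for s in seeds:
        i=l[s[1]*4,s[0]*4];uv.append((ce[i]-1.5)/4);print(n,s,uv[-1].round(2),st[i,2:]/4)
    print(onz(c,uv,.078).round(4).tolist())
c=np.load("top.npz")
E
```

```text
top (287, 220) [286.05 219.58] [  23.25   24.   1907.75]
top (326, 214) [325.57 212.7 ] [  24.25   23.   1852.  ]
top (365, 208) [364.91 206.29] [  23.25   23.25 1860.  ]
top (333, 255) [333.05 253.48] [  25.     21.25 1847.5 ]
top (372, 247) [372.51 246.48] [  24.     24.   1955.25]
[[0.5876, 0.101, 0.078], [0.6095, -0.0131, 0.078], [0.63, -0.1271, 0.078], [0.4897, -0.0359, 0.078], [0.5115, -0.1488, 0.078]]
scene (360, 223) [359.32 220.48] [  26.     20.   1755.25]
scene (348, 258) [348.09 257.  ] [  27.5    23.   2104.25]
scene (335, 295) [334.95 294.68] [  31.     26.25 2691.75]
scene (301, 244) [300.54 243.13] [  27.    22.  2027.5]
scene (287, 282) [286.59 281.5 ] [  30.     26.   2555.25]
[[0.5863, 0.1012, 0.078], [0.6103, -0.0167, 0.078], [0.6292, -0.1267, 0.078], [0.4866, -0.0352, 0.078], [0.5122, -0.1489, 0.078]]
```

View pics/topc.png

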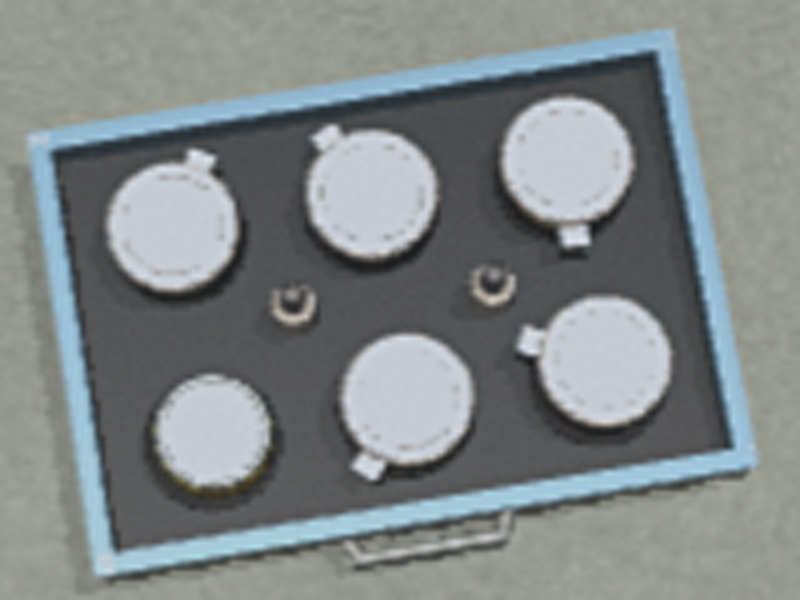

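View pics/scenec.png

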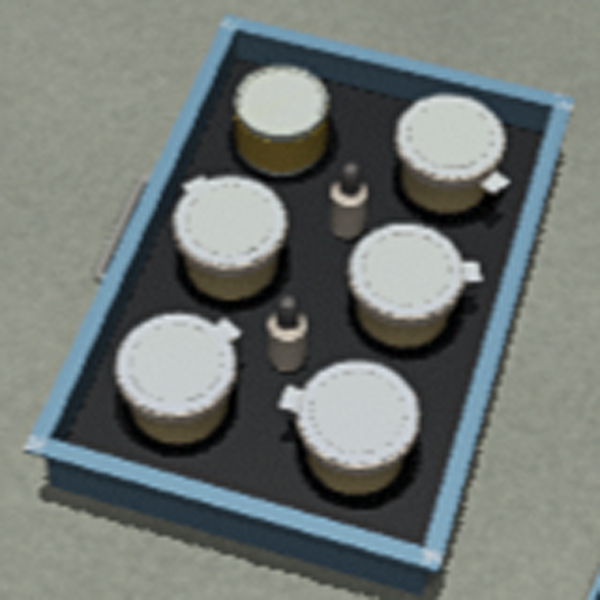

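The crops show the white lids with dark rim dashes, and the two bottles clear between them. Blob centres from both cameras agree to 3 mm. Next I fit the tray grid and plan to align the tool with the tray axes.

```bash
cat >>h.py <<'E'
P=np.array([[.5870,.1011],[.6099,-.0145],[.6296,-.1269],[.4885,-.0356],[.5118,-.1489]])
G=np.array([[62,115],[62,0],[62,-115],[-62,0],[-62,-115]])/1000
H=(G-G.mean(0)).T@(P-P.mean(0));th=np.arctan2(H[0,1]-H[1,0],H[0,0]+H[1,1])
Rt=np.array([[np.cos(th),-np.sin(th)],[np.sin(th),np.cos(th)]]);T=P.mean(0)-Rt@G.mean(0)
def st():
    from bench import ctrl
    o=ctrl.get_obs();w,x,y,z=o["eef_rot"];R=Ro.from_quat([x,y,z,w]).as_matrix()
    print("t",round(o["time_s"],2),"pos",o["eef_pos"].round(4),"F",o["wrist_force"].round(2),"tau",o["torque"].round(3),"open",round(o["opening"],2),"q6",o["q"][5].round(2))
    print("tray uv mm",(1000*Rt.T@(o["eef_pos"][:2]-T)).round(1),"toolx in tray",(Rt.T@R[:2,0]).round(3),"tilt",R[:,2].round(3))
    return o,R
def go(u,v,z):
    o,R=st();p=np.r_[Rt@(np.array([u,v])/1000)+T,z/1000]
    print("tool shift mm",(1000*R.T@(p-o["eef_pos"])).round(1))
E
python3 - <<'E'
from h import *
print(th,T,((P-T)@Rt*1000-G*1000).round(1).tolist())
for n in("top","scene"):
    c=np.load(n+".npz");k=np.array([(-125,-185),(125,-185),(125,185),(-125,185)])/1000
    print(proj(c,np.c_[k@Rt.T+T,np.full(4,.058)]).round(1).tolist())
E
```

```text
0.19028148138576964 [ 0.5488337 -0.0247204] [[-0.7, 1.3], [-0.1, -1.5], [-2.0, -0.6], [0.7, 0.7], [2.1, 0.1]]
[[400.3, 265.3], [383.3, 183.1], [259.7, 204.5], [273.5, 287.9]]
[[250.5, 303.4], [354.3, 332.7], [387.9, 211.8], [300.2, 191.4]]
```

Call:
carry_out --plan "0 0 0 0 0 -1; 0 0 0 0 0 -1; 0 0 0 0 0 -1; 0 0 0 0 0 -1; 0 0 0 0 0 -1; 0 0 0 0 0 -1; 0 0 0 0 0 -0.2; 0 0 0 0 0 0" --claw 1

```text
time_s: 0.77
eef_pos: [0.2426, 0.5211, 0.2309]
eef_rot: [-0.0, -0.091, 0.996, -0.0]
wrist_force: [-0.3, 0.1, -0.8]
opening: 0.002
grasp_force: 0.0
```

```bash
python3 -c "
from h import *
go(84,115,110)"
```

```text
t 0.77 pos [0.2426 0.5211 0.2309] F [-0.25  0.07 -0.79] tau [0.014 0.023 0.037] open 0.0 q6 -0.82
tray uv mm [-197.5  593.9] toolx in tray [-1.     0.007] tilt [-0.    -0.001 -1.   ]
tool shift mm [-285.1 -476.7  121. ]
```

Call:
carry_out --plan "-0.5 -0.85 0 0 0 0; -0.5 -0.85 0 0 0 0; -0.5 -0.85 0 0 0 0; -0.5 -0.85 0 0 0 0; -0.5 -0.85 0 0 0 0; -0.5 -0.85 0 0 0 0; -0.5 -0.85 0 0 0 0; -0.5 -0.85 0 0 0 0"

```text
time_s: 1.43
eef_pos: [0.4507, 0.2816, 0.2314]
eef_rot: [0.0, -0.09, 0.996, 0.0]
wrist_force: [0.7, 0.9, -0.4]
opening: -0.001
grasp_force: 0.0
```

Call:
carry_out --plan "-0.45 -0.7 0.35 0 0 0; -0.45 -0.7 0.35 0 0 0; -0.45 -0.7 0.35 0 0 0; -0.45 -0.7 0.35 0 0 0; -0.45 -0.7 0.35 0 0 0; -0.45 -0.7 0.35 0 0 0; -0.3 -0.6 0.2 0 0 0; 0 0 0 0 0 0"

```text
time_s: 2.1
eef_pos: [0.6045, 0.1119, 0.1368]
eef_rot: [-0.001, -0.088, 0.996, -0.001]
wrist_force: [-0.6, -1.0, 0.2]
opening: -0.0
grasp_force: 0.0
```

```bash
python3 -c "
from h import *
go(84,115,85)"
```

```text
t 2.1 pos [0.6045 0.1119 0.1368] F [-0.62 -1.    0.16] tau [-0.045  0.02   0.053] open -0.0 q6 -1.76
tray uv mm [ 80.5 123.6] toolx in tray [-1.     0.013] tilt [-0.002 -0.001 -1.   ]
tool shift mm [-3.7 -8.5 51.8]
```

Call:
carry_out --plan "-0.1 -0.2 0.5 0 0 0; 0 0 0.5 0 0 0; 0 0 0.3 0 0 0; 0 0 0 0 0 0; 0 0 0 0 0 0; 0 0 0 0 0 0; 0 0 0 0 0 0; 0 0 0 0 0 0"

```text
time_s: 2.77
eef_pos: [0.6092, 0.1096, 0.0887]
eef_rot: [0.001, -0.092, 0.996, -0.0]
wrist_force: [-0.1, -1.1, 0.8]
opening: -0.004
grasp_force: 0.0
```

Call:
carry_out --plan "0 0 0.02 0 0 0; 0 0 0.02 0 0 0; 0 0 0.02 0 0 0; 0 0 0.02 0 0 0; 0 0 0.02 0 0 0; 0 0 0 0 0 0; 0 0 0 0 0 0; 0 0 0 0 0 0"

```text
time_s: 3.43
eef_pos: [0.6084, 0.1092, 0.0832]
eef_rot: [-0.0, -0.092, 0.996, -0.0]
wrist_force: [0.8, -0.4, 0.4]
opening: -0.002
grasp_force: 0.0
```

```bash
python3 -c "
from h import *
go(84,115,81)"
```

```text
t 3.43 pos [0.6084 0.1092 0.0832] F [ 0.76 -0.39  0.44] tau [-0.06   0.008 -0.067] open -0.0 q6 -1.77
tray uv mm [ 83.8 120.3] toolx in tray [-1.     0.006] tilt [-0. -0. -1.]
tool shift mm [-0.3 -5.3  2.2]
```

Call:
carry_out --plan "0 -0.13 0 0 0 0; 0 0 0.02 0 0 0; 0 0 0.02 0 0 0; 0 0 0.02 0 0 0; 0 0 0 0 0 0; 0 0 0 0 0 0; 0 0 0 0 0 0; 0 0 0 0 0 0"

```text
time_s: 4.1
eef_pos: [0.6093, 0.1042, 0.0809]
eef_rot: [0.0, -0.092, 0.996, -0.0]
wrist_force: [-1.0, 0.9, -0.1]
opening: 0.003
grasp_force: 0.0
```

Call:
carry_out --plan "0 0 0.02 0 0 0; 0 0 0.02 0 0 0; 0 0 0.01 0 0 0; 0 0 0 0 0 0; 0 0 0 0 0 0; 0 0 0 0 0 0; 0 0 0 0 0 0; 0 0 0 0 0 0"

```text
time_s: 4.77
eef_pos: [0.6093, 0.1042, 0.0789]
eef_rot: [0.0, -0.092, 0.996, -0.0]
wrist_force: [0.6, 0.1, 0.9]
opening: -0.001
grasp_force: 0.0
```

Call:
carry_out --plan "0 0 0.02 0 0 0; 0 0 0.02 0 0 0; 0 0 0.01 0 0 0; 0 0 0 0 0 0; 0 0 0 0 0 0; 0 0 0 0 0 0; 0 0 0 0 0 0; 0 0 0 0 0 0"

```text
time_s: 5.43
eef_pos: [0.6094, 0.1042, 0.077]
eef_rot: [0.0, -0.092, 0.996, -0.0]
wrist_force: [-0.3, -0.6, 1.3]
opening: -0.002
grasp_force: 0.7
```

```bash
cat >>h.py <<'E'
def av(tag,n=4):
    from bench import ctrl
    F=[];Z=[];ta=[]
    for i in range(n):
        c=ctrl.camera("scene" if i else "top")
        if i<2: cv2.imwrite(f"pics/{tag}_{i}.png",c["pixels"][:,:,::-1])
        o=ctrl.get_obs();F.append(o["wrist_force"][2]);Z.append(o["eef_pos"][2]);ta.append(o["torque"])
    print(tag,"F",np.mean(F).round(2),"z",np.mean(Z).round(5),"tau tray",(Rt.T@np.mean(ta,0)[:2]).round(3),"t",o["time_s"])
E
python3 -c "
from h import *
st();av('A1')"
```

```text
t 5.43 pos [0.6094 0.1042 0.077 ] F [-0.33 -0.57  1.28] tau [ 0.018 -0.063  0.017] open -0.0 q6 -1.78
tray uv mm [ 83.9 115.1] toolx in tray [-1.     0.006] tilt [ 0. -0. -1.]
A1 F 1.14 z 0.07697 tau tray [ 0.009 -0.045] t 5.6333
```

Call:
carry_out --plan "0 0 0.02 0 0 0; 0 0 0.02 0 0 0; 0 0 0.01 0 0 0; 0 0 0 0 0 0; 0 0 0 0 0 0; 0 0 0 0 0 0; 0 0 0 0 0 0; 0 0 0 0 0 0"

```text
time_s: 6.3
eef_pos: [0.6095, 0.1042, 0.0751]
eef_rot: [0.0, -0.092, 0.996, -0.0]
wrist_force: [-0.3, 0.0, 5.1]
opening: -0.0
grasp_force: 2.5
```

```bash
python3 -c "
from h import *
av('A2')
a=cv2.imread('pics/A2_1.png');b=cv2.cvtColor(np.load('scene.npz')['pixels'],cv2.COLOR_RGB2BGR)
f=lambda i:cv2.resize(i[195:255,325:395],None,fx=5.5,fy=5.5,interpolation=cv2.INTER_CUBIC)
cv2.imwrite('pics/A2c.png',np.hstack([f(b),f(a)]))"
```

```text
A2 F 4.54 z 0.07503 tau tray [-0.012  0.071] t 6.5
```

View pics/A2c.png

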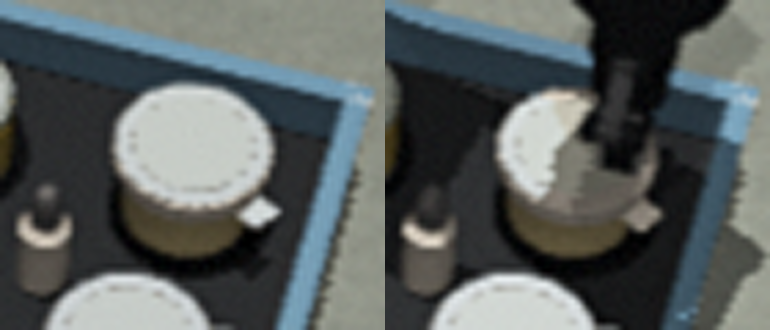

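Lid A (u+62, v+115) sinks about 2 mm and stays level in the picture, with a slope near 2 N/mm, so it is good. Next is lid B.

Call:
carry_out --plan "0 0 -0.4 0 0 0; 0 -0.6 -0.1 0 0 0; 0 -0.9 0 0 0 0; 0 -0.9 0 0 0 0; 0 -0.47 0 0 0 0; 0 0 0.3 0 0 0; 0 0 0 0 0 0; 0 0 0 0 0 0"

```text
time_s: 7.17
eef_pos: [0.6286, -0.0078, 0.0808]
eef_rot: [-0.002, -0.092, 0.996, 0.001]
wrist_force: [-0.4, -0.3, -0.2]
opening: 0.009
grasp_force: 0.0
```

```bash
python3 -c "
from h import *
go(84,0,81)"
```

```text
t 7.17 pos [ 0.6286 -0.0078  0.0808] F [-0.39 -0.26 -0.24] tau [-0.003 -0.085  0.028] open 0.01 q6 -1.96
tray uv mm [81.5  1.6] toolx in tray [-1.     0.006] tilt [-0.004  0.001 -1.   ]
tool shift mm [-2.5 -1.5 -0.2]
```

Call:
carry_out --plan "0 0 0 0 0 0; 0 0 0.02 0 0 0; 0 0 0.02 0 0 0; 0 0 0 0 0 0; 0 0 0 0 0 0; 0 0 0 0 0 0; 0 0 0 0 0 0; 0 0 0 0 0 0"

```text
time_s: 7.83
eef_pos: [0.6304, -0.0087, 0.0814]
eef_rot: [0.0, -0.092, 0.996, -0.0]
wrist_force: [0.8, 0.3, -0.9]
opening: 0.001
grasp_force: 0.0
```

Call:
carry_out --plan "0 0 0.02 0 0 0; 0 0 0.02 0 0 0; 0 0 0.01 0 0 0; 0 0 0 0 0 0; 0 0 0 0 0 0; 0 0 0 0 0 0; 0 0 0 0 0 0; 0 0 0 0 0 0"

```text
time_s: 8.5
eef_pos: [0.6304, -0.0087, 0.0793]
eef_rot: [0.0, -0.092, 0.996, -0.0]
wrist_force: [0.2, -0.4, -0.4]
opening: -0.001
grasp_force: 0.0
```

Call:
carry_out --plan "0 0 0.02 0 0 0; 0 0 0.02 0 0 0; 0 0 0.01 0 0 0; 0 0 0 0 0 0; 0 0 0 0 0 0; 0 0 0 0 0 0; 0 0 0 0 0 0; 0 0 0 0 0 0"

```text
time_s: 9.17
eef_pos: [0.6304, -0.0087, 0.0773]
eef_rot: [0.0, -0.092, 0.996, -0.0]
wrist_force: [-0.4, 0.6, 0.4]
opening: -0.001
grasp_force: 0.0
```

```bash
python3 -c "
from h import *
av('B1')"
```

```text
B1 F 0.03 z 0.07732 tau tray [-0.015 -0.003] t 9.3667
```

Call:
carry_out --plan "0 0 0.02 0 0 0; 0 0 0.02 0 0 0; 0 0 0.01 0 0 0; 0 0 0 0 0 0; 0 0 0 0 0 0; 0 0 0 0 0 0; 0 0 0 0 0 0; 0 0 0 0 0 0"

```text
time_s: 10.03
eef_pos: [0.6304, -0.0087, 0.0754]
eef_rot: [0.0, -0.092, 0.996, -0.0]
wrist_force: [-0.3, 0.5, 0.9]
opening: 0.002
grasp_force: 0.5
```

```bash
python3 -c "
from h import *
av('B2')"
```

```text
B2 F 0.96 z 0.07535 tau tray [ 0.011 -0.02 ] t 10.2333
```

Call:
carry_out --plan "0 0 0.02 0 0 0; 0 0 0.02 0 0 0; 0 0 0.01 0 0 0; 0 0 0 0 0 0; 0 0 0 0 0 0; 0 0 0 0 0 0; 0 0 0 0 0 0; 0 0 0 0 0 0"

```text
time_s: 10.9
eef_pos: [0.6305, -0.0087, 0.0734]
eef_rot: [0.0, -0.092, 0.996, -0.0]
wrist_force: [-0.5, -0.0, 5.0]
opening: 0.002
grasp_force: 2.3
```

```bash
python3 -c "
from h import *
av('B3')
for p in ('A2','B3'):
  a=cv2.imread(f'pics/{p}_0.png')
"
```

```text
B3 F 4.34 z 0.07341 tau tray [0.044 0.138] t 11.1
```

Lid B (u+62, v0) behaves the same way (about 1.75 N/mm from contact), so it is good. Next is lid C.

Call:
carry_out --plan "0 0 -0.4 0 0 0; 0 -0.6 -0.1 0 0 0; 0 -0.9 0 0 0 0; 0 -0.9 0 0 0 0; 0 -0.46 0 0 0 0; 0 0 0.25 0 0 0; 0 0 0 0 0 0; 0 0 0 0 0 0"

```text
time_s: 11.77
eef_pos: [0.6498, -0.1198, 0.0813]
eef_rot: [-0.002, -0.092, 0.996, 0.001]
wrist_force: [0.3, 0.7, -0.2]
opening: -0.0
grasp_force: 0.0
```

Call:
carry_out --plan "0 0 0 0 0 0; 0 0 0.02 0 0 0; 0 0 0.02 0 0 0; 0 0 0 0 0 0; 0 0 0 0 0 0; 0 0 0 0 0 0; 0 0 0 0 0 0; 0 0 0 0 0 0"

```text
time_s: 12.43
eef_pos: [0.6513, -0.1212, 0.0818]
eef_rot: [0.0, -0.092, 0.996, -0.0]
wrist_force: [0.5, -0.3, 0.1]
opening: 0.002
grasp_force: 0.0
```

```bash
python3 -c "
from h import *
go(84,-115,81)"
```

```text
t 12.43 pos [ 0.6513 -0.1212  0.0818] F [ 0.54 -0.33  0.12] tau [-0.034  0.047  0.037] open 0.0 q6 -2.12
tray uv mm [  82.4 -114.1] toolx in tray [-1.     0.006] tilt [ 0. -0. -1.]
tool shift mm [-1.6 -0.9  0.8]
```

Call:
carry_out --plan "-0.03 0 0.02 0 0 0; 0 0 0.02 0 0 0; 0 0 0.01 0 0 0; 0 0 0 0 0 0; 0 0 0 0 0 0; 0 0 0 0 0 0; 0 0 0 0 0 0; 0 0 0 0 0 0"

```text
time_s: 13.1
eef_pos: [0.6525, -0.1209, 0.0797]
eef_rot: [0.0, -0.092, 0.996, -0.0]
wrist_force: [0.4, -0.0, -0.3]
opening: -0.0
grasp_force: 0.0
```

Call:
carry_out --plan "0 0 0.02 0 0 0; 0 0 0.02 0 0 0; 0 0 0.01 0 0 0; 0 0 0 0 0 0; 0 0 0 0 0 0; 0 0 0 0 0 0; 0 0 0 0 0 0; 0 0 0 0 0 0"

```text
time_s: 13.77
eef_pos: [0.6526, -0.121, 0.0778]
eef_rot: [0.0, -0.092, 0.996, -0.0]
wrist_force: [-0.4, 0.3, 2.7]
opening: 0.001
grasp_force: 1.3
```

Call:
carry_out --plan "0 0 0.02 0 0 0; 0 0 0.01 0 0 0; 0 0 0 0 0 0; 0 0 0 0 0 0; 0 0 0 0 0 0; 0 0 0 0 0 0; 0 0 0 0 0 0; 0 0 0 0 0 0"

```text
time_s: 14.43
eef_pos: [0.6526, -0.121, 0.0766]
eef_rot: [0.0, -0.092, 0.996, -0.0]
wrist_force: [0.2, 0.3, 3.8]
opening: -0.002
grasp_force: 2.5
```

```bash
python3 -c "
from h import *
av('C2')"
```

```text
C2 F 4.81 z 0.07662 tau tray [ 0.021 -0.03 ] t 14.6333
```

Lid C (u+62, v-115) is good too. Next is lid E at (-62,-115).

Call:
carry_out --plan "0 0 -0.4 0 0 0; 0.5 0 -0.1 0 0 0; 0.9 0 0 0 0 0; 0.9 0 0 0 0 0; 0.9 0 0 0 0 0; 0.9 0 0 0 0 0; 0.08 0 0.2 0 0 0; 0 0 0 0 0 0"

```text
time_s: 15.3
eef_pos: [0.485, -0.1509, 0.0865]
eef_rot: [-0.002, -0.091, 0.996, 0.001]
wrist_force: [0.7, 0.2, -0.2]
opening: 0.002
grasp_force: 0.0
```

Call:
carry_out --plan "0 0 0.1 0 0 0; 0 0 0.02 0 0 0; 0 0 0 0 0 0; 0 0 0 0 0 0; 0 0 0 0 0 0; 0 0 0 0 0 0; 0 0 0 0 0 0; 0 0 0 0 0 0"

```text
time_s: 15.97
eef_pos: [0.4883, -0.1515, 0.0838]
eef_rot: [0.0, -0.092, 0.996, -0.0]
wrist_force: [-0.5, 0.5, 0.2]
opening: 0.003
grasp_force: 0.0
```

```bash
python3 -c "
from h import *
go(-84,-115,81)"
```

```text
t 15.97 pos [ 0.4883 -0.1515  0.0838] F [-0.48  0.53  0.24] tau [ 0.051 -0.009 -0.015] open 0.0 q6 -2.29
tray uv mm [ -83.4 -113.1] toolx in tray [-1.     0.006] tilt [ 0. -0. -1.]
tool shift mm [ 0.5 -1.9  2.8]
```

Call:
carry_out --plan "0 -0.05 0.03 0 0 0; 0 0 0.02 0 0 0; 0 0 0.02 0 0 0; 0 0 0 0 0 0; 0 0 0 0 0 0; 0 0 0 0 0 0; 0 0 0 0 0 0; 0 0 0 0 0 0"

```text
time_s: 16.63
eef_pos: [0.4885, -0.1535, 0.0809]
eef_rot: [0.0, -0.092, 0.996, -0.0]
wrist_force: [-0.4, 0.4, 0.3]
opening: -0.005
grasp_force: 0.0
```

Call:
carry_out --plan "0 0 0.02 0 0 0; 0 0 0.02 0 0 0; 0 0 0.01 0 0 0; 0 0 0 0 0 0; 0 0 0 0 0 0; 0 0 0 0 0 0; 0 0 0 0 0 0; 0 0 0 0 0 0"

```text
time_s: 17.3
eef_pos: [0.4885, -0.1536, 0.0789]
eef_rot: [0.0, -0.092, 0.996, -0.0]
wrist_force: [1.4, 0.2, -0.1]
opening: -0.001
grasp_force: 0.0
```

Call:
carry_out --plan "0 0 0.02 0 0 0; 0 0 0.02 0 0 0; 0 0 0.01 0 0 0; 0 0 0 0 0 0; 0 0 0 0 0 0; 0 0 0 0 0 0; 0 0 0 0 0 0; 0 0 0 0 0 0"

```text
time_s: 17.97
eef_pos: [0.4885, -0.1535, 0.0769]
eef_rot: [0.0, -0.092, 0.996, -0.0]
wrist_force: [0.1, 0.3, 0.8]
opening: 0.0
grasp_force: 0.2
```

Call:
carry_out --plan "0 0 0.02 0 0 0; 0 0 0.01 0 0 0; 0 0 0 0 0 0; 0 0 0 0 0 0; 0 0 0 0 0 0; 0 0 0 0 0 0; 0 0 0 0 0 0; 0 0 0 0 0 0"

```text
time_s: 18.63
eef_pos: [0.4885, -0.1536, 0.0757]
eef_rot: [-0.0, -0.092, 0.996, -0.0]
wrist_force: [-1.3, -1.4, 2.7]
opening: -0.0
grasp_force: 0.9
```

```bash
python3 -c "
from h import *
av('E2')"
```

```text
E2 F 1.67 z 0.07569 tau tray [-0.011  0.168] t 18.8333
```

Call:
carry_out --plan "0 0 0.02 0 0 0; 0 0 0.02 0 0 0; 0 0 0 0 0 0; 0 0 0 0 0 0; 0 0 0 0 0 0; 0 0 0 0 0 0; 0 0 0 0 0 0; 0 0 0 0 0 0"

```text
time_s: 19.5
eef_pos: [0.4885, -0.1536, 0.0741]
eef_rot: [0.0, -0.092, 0.996, -0.0]
wrist_force: [-3.3, 0.1, 4.7]
opening: 0.004
grasp_force: 2.2
```

```bash
python3 -c "
from h import *
av('E3')
f=lambda i,x,y:cv2.resize(i[y-25:y+25,x-35:x+35],None,fx=5.6,fy=5.6,interpolation=cv2.INTER_CUBIC)
rd=lambda n:cv2.imread('pics/'+n+'.png')
cv2.imwrite('pics/E3c.png',np.vstack([np.hstack([f(rd('scene0'),287,285),f(rd('E3_1'),287,285)]),np.hstack([f(rd('top0'),372,247),f(rd('E3_0'),372,247)])]))"
```

```text
E3 F 4.24 z 0.07413 tau tray [0.016 0.351] t 19.7
```

View pics/E3c.png

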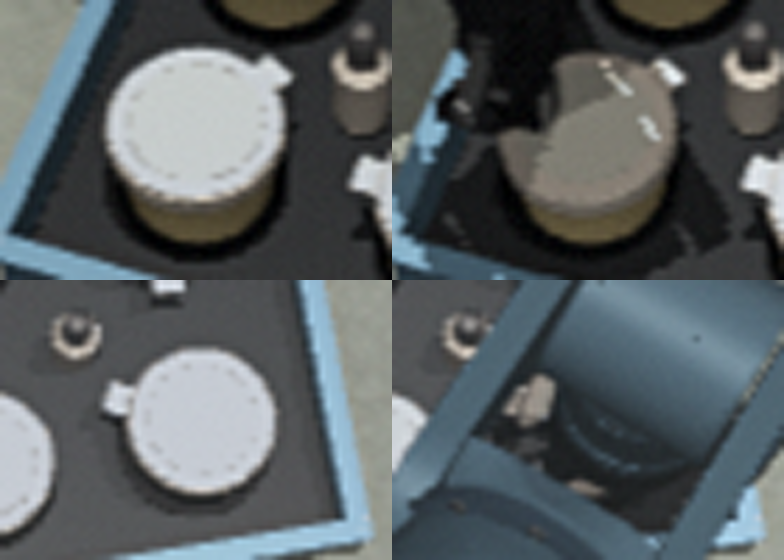

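Lid E (u-62, v-115) is ambiguous. It has a side force of -3.3 N and its tab stays up, but the stiffness is about normal. I'll press D for comparison.

Call:
carry_out --plan "0 0 -0.4 0 0 0; 0 0.6 -0.1 0 0 0; 0 0.9 0 0 0 0; 0 0.9 0 0 0 0; 0 0.5 0 0 0 0; 0 0 0.23 0 0 0; 0 0 0 0 0 0; 0 0 0 0 0 0"

```text
time_s: 20.37
eef_pos: [0.4671, -0.0397, 0.0843]
eef_rot: [-0.0, -0.092, 0.996, 0.0]
wrist_force: [0.1, 0.9, 0.6]
opening: 0.002
grasp_force: 0.0
```

```bash
python3 -c "
from h import *
go(-84,0,81)
av('D0',2)"
```

```text
t 20.37 pos [ 0.4671 -0.0397  0.0843] F [0.05 0.94 0.56] tau [-0.008  0.014  0.045] open 0.0 q6 -2.09
tray uv mm [-83.1   0.7] toolx in tray [-1.     0.006] tilt [-0.001  0.    -1.   ]
tool shift mm [ 0.9 -0.7  3.3]
D0 F -0.1 z 0.08471 tau tray [-0.028 -0.03 ] t 20.4667
```

Call:
carry_out --plan "0 0 0.04 0 0 0; 0 0 0.04 0 0 0; 0 0 0.02 0 0 0; 0 0 0 0 0 0; 0 0 0 0 0 0; 0 0 0 0 0 0; 0 0 0 0 0 0; 0 0 0 0 0 0"

```text
time_s: 21.13
eef_pos: [0.4673, -0.0395, 0.0809]
eef_rot: [0.0, -0.092, 0.996, -0.0]
wrist_force: [1.0, 0.5, -0.6]
opening: 0.004
grasp_force: 0.0
```

Call:
carry_out --plan "0 0 0.02 0 0 0; 0 0 0.02 0 0 0; 0 0 0.01 0 0 0; 0 0 0 0 0 0; 0 0 0 0 0 0; 0 0 0 0 0 0; 0 0 0 0 0 0; 0 0 0 0 0 0"

```text
time_s: 21.8
eef_pos: [0.4673, -0.0395, 0.0789]
eef_rot: [0.0, -0.092, 0.996, -0.0]
wrist_force: [-0.2, 0.3, 0.2]
opening: 0.002
grasp_force: 0.0
```

Call:
carry_out --plan "0 0 0.02 0 0 0; 0 0 0.02 0 0 0; 0 0 0.01 0 0 0; 0 0 0 0 0 0; 0 0 0 0 0 0; 0 0 0 0 0 0; 0 0 0 0 0 0; 0 0 0 0 0 0"

```text
time_s: 22.47
eef_pos: [0.4673, -0.0395, 0.077]
eef_rot: [0.0, -0.092, 0.996, -0.0]
wrist_force: [-0.1, 0.3, 3.1]
opening: -0.004
grasp_force: 1.5
```

Call:
carry_out --plan "0 0 0.02 0 0 0; 0 0 0.01 0 0 0; 0 0 0 0 0 0; 0 0 0 0 0 0; 0 0 0 0 0 0; 0 0 0 0 0 0; 0 0 0 0 0 0; 0 0 0 0 0 0"

```text
time_s: 23.13
eef_pos: [0.4673, -0.0395, 0.0758]
eef_rot: [0.0, -0.092, 0.996, -0.0]
wrist_force: [-1.5, -0.7, 5.0]
opening: -0.002
grasp_force: 2.5
```

```bash
python3 -c "
from h import *
av('D2');st()"
```

```text
D2 F 5.08 z 0.07586 tau tray [0.054 0.14 ] t 23.3333
t 23.33 pos [ 0.4674 -0.0395  0.0759] F [-1.03  0.49  5.26] tau [-0.008  0.158  0.017] open 0.0 q6 -2.09
tray uv mm [-82.8   0.9] toolx in tray [-1.     0.006] tilt [ 0. -0. -1.]
```

```bash
python3 -c "
from h import *
rd=lambda n:cv2.imread('pics/'+n+'.png')
def f(n,x,y):
  i=rd(n)[y-17:y+17,x-8:x+32].astype(float);i=np.clip(255*(i/255)**.6,0,255).astype(np.uint8)
  i=cv2.resize(i,(400,300),interpolation=cv2.INTER_CUBIC)
  for k in range(0,300,50): i[k,:]=(0,0,255)
  for k in range(0,400,50): i[:,k]=(0,0,255)
  return i
cv2.imwrite('pics/DEc.png',np.vstack([np.hstack([f('scene0',287,285),f('E3_1',287,285)]),np.hstack([f('scene0',301,247),f('D2_1',301,247)])]))"
```

```text
(no output)
```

View pics/DEc.png

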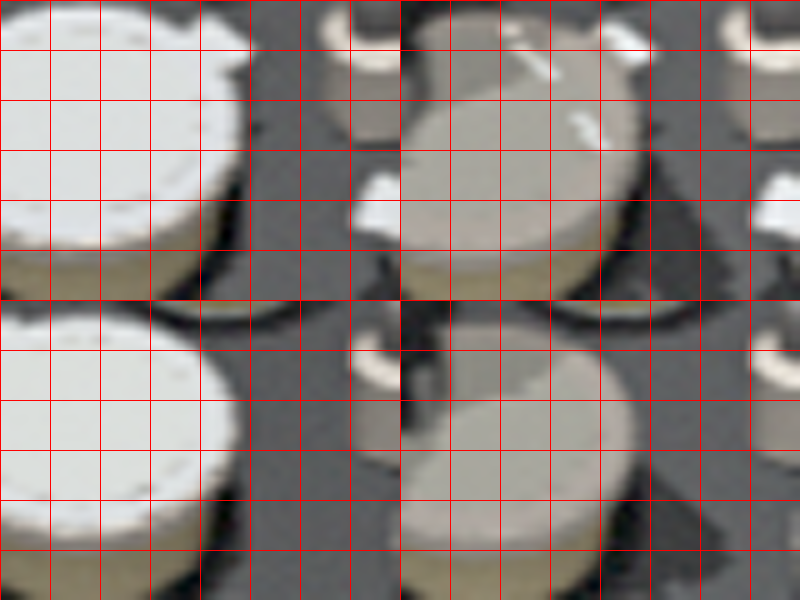

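D is good. For E, the far side stays up while pressed. To settle it, I'll press E lightly at its middle and compare with the edge: at z≈76 a good lid gives about 0.5 N, the loose one about 5 N.

Call:
carry_out --plan "0 0 -0.4 0 0 0; -0.1 -0.6 -0.1 0 0 0; -0.2 -0.9 0 0 0 0; -0.2 -0.9 0 0 0 0; -0.03 -0.5 0 0 0 0; 0 0 0.25 0 0 0; 0 0 0 0 0 0; 0 0 0 0 0 0"

```text
time_s: 24.0
eef_pos: [0.5078, -0.1485, 0.0842]
eef_rot: [-0.001, -0.092, 0.996, 0.001]
wrist_force: [-0.6, 0.4, 0.8]
opening: -0.004
grasp_force: 0.0
```

Call:
carry_out --plan "0 0 0.05 0 0 0; 0 0 0.02 0 0 0; 0 0 0 0 0 0; 0 0 0 0 0 0; 0 0 0 0 0 0; 0 0 0 0 0 0; 0 0 0 0 0 0; 0 0 0 0 0 0"

```text
time_s: 24.67
eef_pos: [0.5094, -0.1496, 0.083]
eef_rot: [0.0, -0.092, 0.996, -0.0]
wrist_force: [0.5, -0.6, 0.3]
opening: -0.0
grasp_force: 0.0
```

```bash
python3 -c "
from h import *
go(-61.5,-115,79)"
```

```text
t 24.67 pos [ 0.5094 -0.1496  0.083 ] F [ 0.54 -0.62  0.29] tau [ 0.031 -0.027  0.008] open -0.0 q6 -2.26
tray uv mm [ -62.4 -115.2] toolx in tray [-1.     0.006] tilt [ 0. -0. -1.]
tool shift mm [-0.9  0.2  4. ]
```

Call:
carry_out --plan "-0.02 0 0.05 0 0 0; 0 0 0.05 0 0 0; 0 0 0 0 0 0; 0 0 0 0 0 0; 0 0 0 0 0 0; 0 0 0 0 0 0; 0 0 0 0 0 0; 0 0 0 0 0 0"

```text
time_s: 25.33
eef_pos: [0.5101, -0.1495, 0.079]
eef_rot: [0.0, -0.092, 0.996, -0.0]
wrist_force: [-0.3, 0.8, -0.8]
opening: 0.001
grasp_force: 0.0
```

Call:
carry_out --plan "0 0 0.03 0 0 0; 0 0 0.02 0 0 0; 0 0 0 0 0 0; 0 0 0 0 0 0; 0 0 0 0 0 0; 0 0 0 0 0 0; 0 0 0 0 0 0; 0 0 0 0 0 0"

```text
time_s: 26.0
eef_pos: [0.5101, -0.1495, 0.077]
eef_rot: [0.0, -0.092, 0.996, -0.0]
wrist_force: [-0.3, 0.2, -0.4]
opening: 0.001
grasp_force: 0.0
```

```bash
python3 -c "
from h import *
av('E5')"
```

```text
E5 F -0.07 z 0.07691 tau tray [-0.013  0.003] t 26.2
```

Call:
carry_out --plan "0 0 0.03 0 0 0; 0 0 0 0 0 0; 0 0 0 0 0 0; 0 0 0 0 0 0; 0 0 0 0 0 0; 0 0 0 0 0 0; 0 0 0 0 0 0; 0 0 0 0 0 0"

```text
time_s: 26.87
eef_pos: [0.5102, -0.1496, 0.0758]
eef_rot: [0.0, -0.092, 0.996, -0.0]
wrist_force: [0.8, -0.1, 0.4]
opening: -0.001
grasp_force: 0.4
```

Call:
carry_out --plan "0 0 0.04 0 0 0; 0 0 0 0 0 0; 0 0 0 0 0 0; 0 0 0 0 0 0; 0 0 0 0 0 0; 0 0 0 0 0 0; 0 0 0 0 0 0; 0 0 0 0 0 0"

```text
time_s: 27.53
eef_pos: [0.5102, -0.1496, 0.0742]
eef_rot: [0.0, -0.092, 0.996, -0.0]
wrist_force: [0.5, -0.2, 3.8]
opening: 0.005
grasp_force: 1.9
```

```bash
python3 -c "
from h import *
av('E6')"
```

```text
E6 F 3.8 z 0.07418 tau tray [-0.09  -0.067] t 27.7333
```

E at its middle gives 3.8 N at 74.2 mm, the same as at its edge, so it does not rock clearly. Before moving again I'll compare all five pressed pictures side by side.

```bash
python3 -c "
from h import *
rd=lambda n:cv2.imread('pics/'+n+'.png')
b=rd('scene0');cols=[]
for n,g in zip(['A2','B3','C2','D2','E3'],G):
  c=np.load('scene.npz');x,y=proj(c,np.r_[Rt@g+T,.075])[0].round().astype(int)
  f=lambda i:cv2.resize(np.clip(255*(i[y-24:y+26,x-20:x+24]/255.)**.6,0,255).astype(np.uint8),(160,182),interpolation=cv2.INTER_CUBIC)
  cols.append(np.vstack([f(b),f(rd(n+'_1')),f(rd('E6_1'))]))
  k=Rt@(g*0+np.array([[0,.02],[0,-.02],[-np.sign(g[0])*.02,0],[0,0]])).T
  uv=proj(c,np.c_[(k.T+Rt@g+T),np.full(4,.076)]).round().astype(int)
  print(n,[(rd(n+'_1')[v,u].tolist()) for u,v in uv],b[uv[3][1],uv[3][0]].tolist())
cv2.imwrite('pics/all.png',np.hstack(cols))"
```

```text
A2 [[69, 75, 74], [111, 123, 124], [207, 213, 208], [116, 126, 128]] [198, 203, 199]
B3 [[188, 205, 207], [118, 129, 130], [218, 221, 216], [24, 26, 23]] [200, 204, 197]
C2 [[155, 170, 173], [120, 131, 133], [224, 223, 219], [23, 26, 26]] [205, 205, 198]
D2 [[84, 92, 93], [116, 127, 127], [115, 127, 128], [115, 127, 127]] [199, 202, 198]
E3 [[83, 89, 92], [116, 125, 128], [115, 125, 126], [114, 124, 127]] [204, 203, 198]
```

View pics/all.png

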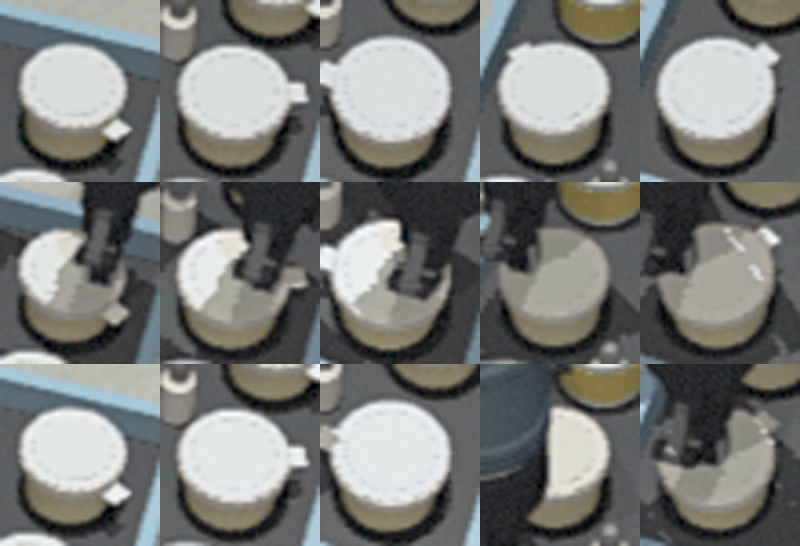

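```bash
python3 -c "
from h import *
rd=lambda n:cv2.imread('pics/'+n+'.png').astype(float)
b=rd('scene0');c=np.load('scene.npz')
for n,g in zip(['A2','B3','C2','D2','E3'],G):
  a=rd(n+'_1');e=rd('A1_1' if n[0] in 'BC' else 'B1_1')
  r=np.linspace(.0,.026,8);t=np.linspace(0,6.28,40);rr,tt=np.meshgrid(r,t)
  k=np.c_[(rr*np.cos(tt)).ravel(),(rr*np.sin(tt)).ravel()]
  uv=np.unique(proj(c,np.c_[(k+g)@Rt.T+T,np.full(len(k),.076)]).round().astype(int),axis=0)
  A=a[uv[:,1],uv[:,0]];B=b[uv[:,1],uv[:,0]];E=e[uv[:,1],uv[:,0]]
  m=A.min(1)>180; s=(A.mean(1)>95)&(A.mean(1)<140)
  print(n,'lit',m.sum(),(A[m]/B[m]).mean(0).round(3) if m.any() else '', 'shade',s.sum(),np.median(A[s],0),'other frame',(E/B).mean(0).round(3))
"
```

```text
A2 lit 54 [1.035 1.041 1.047] shade 51 [112. 123. 124.] other frame [0.157 0.14  0.125]
B3 lit 66 [1.048 1.062 1.072] shade 43 [117. 128. 129.] other frame [1.053 1.052 1.053]
C2 lit 62 [1.07  1.081 1.091] shade 40 [118.5 130.  131. ] other frame [1.052 1.053 1.054]
D2 lit 0  shade 135 [115. 127. 127.] other frame [0.655 0.693 0.713]
E3 lit 2 [0.907 0.919 0.927] shade 134 [115. 125. 127.] other frame [1.087 1.087 1.09 ]
```

```bash
python3 -c "
from h import *
rd=lambda n:cv2.imread('pics/'+n+'.png').astype(float)
b=rd('scene0');c=np.load('scene.npz')
for n in ['A2','B3','C2','D2','E3','E6']:
  a=rd(n+'_1');out=[]
  for g in G:
    r=np.linspace(.0,.026,8);t=np.linspace(0,6.28,40);rr,tt=np.meshgrid(r,t)
    k=np.c_[(rr*np.cos(tt)).ravel(),(rr*np.sin(tt)).ravel()]
    uv=np.unique(proj(c,np.c_[(k+g)@Rt.T+T,np.full(len(k),.076)]).round().astype(int),axis=0)
    A=a[uv[:,1],uv[:,0]];B=b[uv[:,1],uv[:,0]];m=A.min(1)>180
    out.append((m.sum(),np.median(A[m]/B[m],0).round(3).tolist() if m.sum()>3 else 0))
  x=a[300:330,250:300]/1; print(n,out,'bench',np.median(a[350:380,200:240]/b[350:380,200:240]).round(3))
"
```

```text
A2 [(np.int64(54), [1.055, 1.054, 1.053]), (np.int64(209), [1.055, 1.054, 1.056]), (np.int64(220), [1.054, 1.054, 1.055]), (np.int64(207), [1.055, 1.054, 1.056]), (np.int64(212), [1.054, 1.054, 1.055])] bench 1.064
B3 [(np.int64(0), 0), (np.int64(66), [1.085, 1.083, 1.086]), (np.int64(220), [1.087, 1.086, 1.091]), (np.int64(29), [1.096, 1.095, 1.095]), (np.int64(212), [1.088, 1.088, 1.086])] bench 1.108
C2 [(np.int64(0), 0), (np.int64(0), 0), (np.int64(62), [1.102, 1.103, 1.106]), (np.int64(0), 0), (np.int64(153), [1.103, 1.103, 1.106])] bench 1.129
D2 [(np.int64(202), [1.076, 1.074, 1.076]), (np.int64(209), [1.074, 1.074, 1.075]), (np.int64(220), [1.072, 1.071, 1.076]), (np.int64(0), 0), (np.int64(209), [1.074, 1.074, 1.075])] bench 1.089
E3 [(np.int64(202), [1.071, 1.069, 1.071]), (np.int64(209), [1.07, 1.069, 1.071]), (np.int64(220), [1.069, 1.069, 1.071]), (np.int64(197), [0.925, 0.98, 1.02]), (np.int64(2), 0)] bench 1.085
E6 [(np.int64(202), [1.076, 1.074, 1.076]), (np.int64(209), [1.075, 1.074, 1.076]), (np.int64(220), [1.073, 1.074, 1.076]), (np.int64(100), [0.93, 0.99, 1.025]), (np.int64(0), 0)] bench 1.09
```

A, B and C keep exactly the same shading while pressed, so they are level. That leaves D or E, so I'll press D lightly at its middle.

Call:
carry_out --plan "0 0 -0.4 0 0 0; 0 0.6 -0.1 0 0 0; 0 0.9 0 0 0 0; 0 0.9 0 0 0 0; 0 0.48 0 0 0 0; 0 0 0.28 0 0 0; 0 0 0 0 0 0; 0 0 0 0 0 0"

```text
time_s: 28.4
eef_pos: [0.4882, -0.0364, 0.0819]
eef_rot: [-0.001, -0.092, 0.996, 0.0]
wrist_force: [0.3, -1.0, 1.4]
opening: 0.002
grasp_force: 0.0
```

Call:
carry_out --plan "0 0 0.05 0 0 0; 0 0 0 0 0 0; 0 0 0 0 0 0; 0 0 0 0 0 0; 0 0 0 0 0 0; 0 0 0 0 0 0; 0 0 0 0 0 0; 0 0 0 0 0 0"

```text
time_s: 29.07
eef_pos: [0.4891, -0.0363, 0.081]
eef_rot: [0.0, -0.092, 0.996, -0.0]
wrist_force: [0.4, -0.8, -0.5]
opening: -0.0
grasp_force: 0.0
```

```bash
python3 -c "
from h import *
go(-61.5,0,79)"
```

```text
t 29.07 pos [ 0.4891 -0.0363  0.081 ] F [ 0.41 -0.8  -0.49] tau [ 0.032  0.023 -0.031] open -0.0 q6 -2.07
tray uv mm [-60.9  -0.1] toolx in tray [-1.     0.006] tilt [ 0. -0. -1.]
tool shift mm [0.6 0.1 2. ]
```

Call:
carry_out --plan "0 0 0.03 0 0 0; 0 0 0.03 0 0 0; 0 0 0.04 0 0 0; 0 0 0 0 0 0; 0 0 0 0 0 0; 0 0 0 0 0 0; 0 0 0 0 0 0; 0 0 0 0 0 0"

```text
time_s: 29.73
eef_pos: [0.4891, -0.0363, 0.077]
eef_rot: [0.0, -0.092, 0.996, -0.0]
wrist_force: [-0.4, -0.3, 2.7]
opening: -0.002
grasp_force: 1.5
```

```bash
python3 -c "
from h import *
av('D5')"
```

```text
D5 F 3.03 z 0.07698 tau tray [0.073 0.064] t 29.9333
```

D matches at edge and middle, so it is good. E is the only lid that pushed the finger sideways, as a rocking lid held back by fingertip friction would. I'll retest E on its -v side and let the finger follow outward.

Call:
carry_out --plan "0 0 -0.4 0 0 0; 0.02 -0.75 -0.1 0 0 0; 0 -0.9 0 0 0 0; 0 -0.9 0 0 0 0; 0 -0.9 0 0 0 0; 0 0 0.43 0 0 0; 0 0 0 0 0 0; 0 0 0 0 0 0"

```text
time_s: 30.6
eef_pos: [0.512, -0.1714, 0.0783]
eef_rot: [-0.002, -0.092, 0.996, 0.001]
wrist_force: [-0.5, -0.2, 0.4]
opening: 0.002
grasp_force: 0.0
```

Call:
carry_out --plan "0 0 0 0 0 0; 0 0 0.03 0 0 0; 0 0 0.03 0 0 0; 0 0 0 0 0 0; 0 0 0 0 0 0; 0 0 0 0 0 0; 0 0 0 0 0 0; 0 0 0 0 0 0"

```text
time_s: 31.27
eef_pos: [0.5136, -0.172, 0.0774]
eef_rot: [0.0, -0.092, 0.996, -0.0]
wrist_force: [0.2, -0.6, 0.0]
opening: -0.002
grasp_force: 0.0
```

```bash
python3 -c "
from h import *
go(-62,-138,75)
av('E7')"
```

```text
t 31.27 pos [ 0.5136 -0.172   0.0774] F [ 0.15 -0.59  0.01] tau [ 0.015  0.002 -0.008] open -0.0 q6 -2.3
tray uv mm [ -62.5 -138. ] toolx in tray [-1.     0.006] tilt [ 0. -0. -1.]
tool shift mm [-0.5 -0.   2.4]
E7 F -0.4 z 0.07733 tau tray [0.005 0.012] t 31.4667
```

Call:
carry_out --plan "0 0 0.03 0 0 0; 0 -0.01 0.02 0 0 0; 0 -0.02 0.02 0 0 0; 0 -0.02 0.01 0 0 0; 0 0 0 0 0 0; 0 0 0 0 0 0; 0 0 0 0 0 0; 0 0 0 0 0 0"

```text
time_s: 32.13
eef_pos: [0.5139, -0.1739, 0.0742]
eef_rot: [0.0, -0.092, 0.996, 0.0]
wrist_force: [-0.0, 1.7, 3.7]
opening: 0.001
grasp_force: 1.5
```

```bash
cat >sh.py <<'E'
from h import *
import sys
tag=sys.argv[1];o,R=st();av(tag);print('F tray',Rt.T@o['wrist_force'][:2],'grasp',o['grasp_force'])
rd=lambda n:cv2.imread('pics/'+n+'.png').astype(float)
b=rd('scene0');c=np.load('scene.npz');a=rd(tag+'_1')
for g in G:
    r=np.linspace(.0,.026,8);t=np.linspace(0,6.28,40);rr,tt=np.meshgrid(r,t)
    k=np.c_[(rr*np.cos(tt)).ravel(),(rr*np.sin(tt)).ravel()]
    uv=np.unique(proj(c,np.c_[(k+g)@Rt.T+T,np.full(len(k),.076)]).round().astype(int),axis=0)
    A=a[uv[:,1],uv[:,0]];B=b[uv[:,1],uv[:,0]];m=A.min(1)>180
    print(m.sum(),np.median(A[m]/B[m],0).round(3) if m.sum()>3 else 0,end=' ')
E
python3 sh.py E8
```

```text
t 32.13 pos [ 0.5139 -0.1739  0.0742] F [-0.05  1.66  3.68] tau [0.338 0.042 0.005] open 0.0 q6 -2.3
tray uv mm [ -62.6 -139.9] toolx in tray [-1.     0.006] tilt [ 0.  0. -1.]
E8 F 3.18 z 0.07415 tau tray [ 0.42  -0.022] t 32.3333
F tray [0.26593598 1.64261614] grasp 1.4995566781726666
202 [1.075 1.074 1.075] 209 [1.075 1.074 1.076] 220 [1.073 1.074 1.076] 152 [0.93  0.985 1.025] 0 0
```

```bash
python3 -c "
from h import *
rd=lambda n:cv2.imread('pics/'+n+'.png')
c=np.load('scene.npz');x,y=proj(c,np.r_[Rt@G[4]+T,.075])[0].round().astype(int)
def f(n):
  i=cv2.resize(np.clip(255*(rd(n)[y-22:y+24,x-20:x+20]/255.)**.5,0,255).astype(np.uint8),(260,299),interpolation=cv2.INTER_CUBIC)
  i[::50]=(0,0,255);i[:,::52]=(0,0,255);return i
cv2.imwrite('pics/E4.png',np.vstack([np.hstack([f('scene0'),f('E3_1'),f('E5_1')]),np.hstack([f('E6_1'),f('E7_1'),f('E8_1')])]))"
```

```text
(no output)
```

View pics/E4.png

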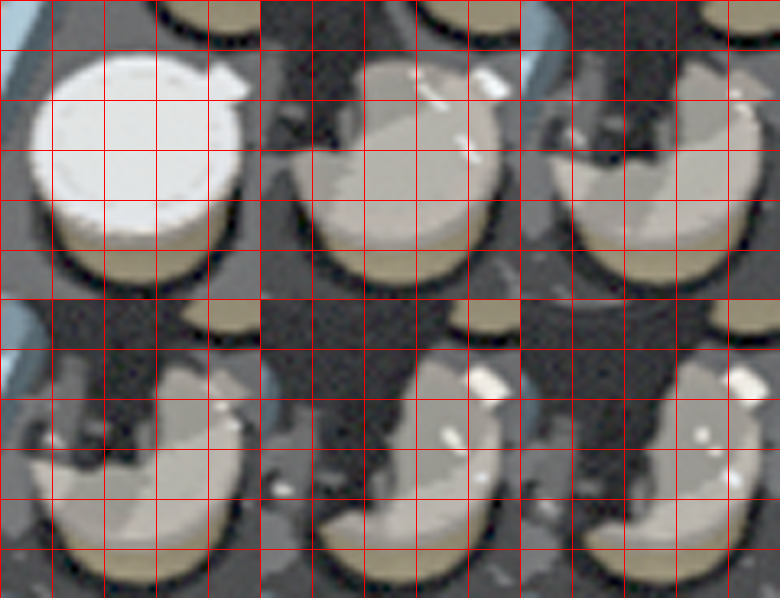

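```bash
python3 -c "
from h import *
rd=lambda n:cv2.imread('pics/'+n+'.png').astype(np.float32)
c=np.load('scene.npz')
def edge(n,g,ang,k):
  # sample along vertical line at rim angle ang (tray); k: 'rb' lid->tub boundary below, or 'lum' top rim
  p=g+.038*np.array([np.cos(ang),np.sin(ang)]);u,v=proj(c,np.r_[Rt@p+T,.070])[0]
  i=rd(n);ys=np.arange(v-9,v+12,.1).astype(np.float32)
  s=sum(cv2.remap(i,np.full((len(ys),1),u+d,np.float32),ys[:,None],cv2.INTER_CUBIC)[:,0] for d in(-.7,0,.7))/3
  q=(s[:,2]-s[:,0])/s.sum(1) if k=='rb' else s.sum(1)
  q=cv2.GaussianBlur(q[:,None],(1,9),0)[:,0];d=np.gradient(q);j=np.argmax(d);return round(float(ys[j]-v),2)
for g,ns in((G[4],['scene0','E3_1','E5_1','E6_1','E7_1','E8_1']),(G[3],['scene0','D0_1','D2_1','D5_1'])):
  for n in ns:
    print(n,'lidtub',[(a,edge(n,g,np.radians(a),'rb')) for a in(-120,-90,-60,-40,-20)],'top',[(a,edge(n,g,np.radians(a),'lum')) for a in(60,75,100,120)])
"
```

```text
scene0 lidtub [(-120, 4.9), (-90, 7.2), (-60, 7.8), (-40, 9.0), (-20, 8.4)] top [(60, -2.8), (75, -1.6), (100, -1.4), (120, -1.4)]
E3_1 lidtub [(-120, 7.4), (-90, 7.3), (-60, 8.0), (-40, 8.9), (-20, 9.0)] top [(60, -2.9), (75, -0.7), (100, -0.5), (120, -0.5)]
E5_1 lidtub [(-120, 5.1), (-90, 7.1), (-60, 8.0), (-40, 8.8), (-20, 9.3)] top [(60, -0.4), (75, -1.4), (100, 8.4), (120, 8.3)]
E6_1 lidtub [(-120, 7.3), (-90, 7.2), (-60, 8.0), (-40, 2.1), (-20, 9.1)] top [(60, -1.8), (75, -0.8), (100, 9.1), (120, 8.6)]
E7_1 lidtub [(-120, 5.9), (-90, -5.3), (-60, 8.0), (-40, 8.8), (-20, 8.4)] top [(60, -2.9), (75, 8.1), (100, 4.4), (120, -5.3)]
E8_1 lidtub [(-120, 5.1), (-90, 7.0), (-60, 8.0), (-40, 2.0), (-20, 8.4)] top [(60, -2.8), (75, 10.9), (100, 4.4), (120, -8.4)]
scene0 lidtub [(-120, 7.4), (-90, 8.1), (-60, 8.0), (-40, 8.6), (-20, 8.8)] top [(60, -2.3), (75, -2.3), (100, -1.9), (120, -1.9)]
D0_1 lidtub [(-120, 7.3), (-90, 8.1), (-60, 9.3), (-40, 8.7), (-20, 8.3)] top [(60, -2.3), (75, -2.3), (100, -1.9), (120, -1.8)]
D2_1 lidtub [(-120, 8.4), (-90, 8.1), (-60, 8.9), (-40, 8.6), (-20, 9.0)] top [(60, -1.4), (75, -1.3), (100, -1.3), (120, -1.5)]
D5_1 lidtub [(-120, 8.3), (-90, 8.1), (-60, 8.7), (-40, 8.6), (-20, 1.2)] top [(60, 5.1), (75, -2.3), (100, 5.6), (120, 3.4)]
```

```bash
python3 -c "
from h import *
rd=lambda n:cv2.imread('pics/'+n+'.png').astype(np.float32)
c=np.load('scene.npz');x,y=proj(c,np.r_[Rt@G[4]+T,.075])[0].round().astype(int)
P=lambda n:np.clip(rd(n)[y-16:y-3,x+9:x+22].mean(2),0,255)
for n in['E7_1','E8_1']: print(n);print(P(n).round().astype(int))
for dz in(0,-.0016,.0037): print(dz,proj(c,np.r_[Rt@(G[4]+[.01,.043])+T,.066+dz]).round(2))
"
```

```text
E7_1
[[ 17   9   4   2   3   1   2   1   0   7   2   8   7]
 [ 37  26  22  15   9   9   9   7  11  16  15  20  28]
 [ 47  45  47  41  31  21  25  30  36  44  45  46  47]
 [ 41  44  46  42  47  46  41  44  45  48  46  49  45]
 [ 52  43  42  73 108  95  55  41  43  46  46  45  45]
 [ 83  60  77 167 216 189 123  65  38  43  45  44  44]
 [ 91  90 132 192 216 213 199 146  70  40  43  46  46]
 [ 94  92  98 146 196 212 215 204 148  59  42  43  44]
 [ 90  91  88  94 147 197 218 216 177  90  45  45  45]
 [ 89  92  89  87  91 151 201 168  76  44  41  48  52]
 [ 90  89  91  89  91 120 120  60  39  42  46  48  52]
 [ 90  92  91  91  93  90  72  43  41  45  46  49  54]
 [ 89  88  88  91  92  93  87  63  44  46  49  53  56]]
E8_1
[[ 17   9   4   1   2   0   0   1   0   4   7   1   9]
 [ 36  27  23  18   6   7   9   9  10  14  18  16  29]
 [ 47  45  46  42  32  23  23  30  36  44  46  47  46]
 [ 46  42  42  43  49  46  42  44  47  46  46  50  49]
 [ 48  43  39  69 106  95  55  41  45  45  44  45  45]
 [ 77  54  78 169 220 192 123  65  39  42  46  45  46]
 [ 93  88 149 210 220 214 198 148  70  40  44  45  46]
 [ 94  88  97 145 198 214 215 204 144  53  44  47  44]
 [ 93  90  85  93 154 211 220 218 170  69  43  45  47]
 [ 92  93  91  86 115 177 211 177  82  43  43  47  45]
 [ 92  92  92  90  92 120 121  68  39  39  45  49  52]
 [ 91  90  91  92  91  90  67  43  42  45  46  48  53]
 [ 89  90  91  92  91  95  82  55  46  45  49  56  55]]
0 [[295.52 270.38]]
-0.0016 [[295.54 270.74]]
0.0037 [[295.47 269.56]]
```

```bash
python3 -c "
from h import *
rd=lambda n:cv2.imread('pics/'+n+'.png').astype(np.float32).mean(2)
c=np.load('scene.npz');x,y=proj(c,np.r_[Rt@G[4]+T,.075])[0].round().astype(int)
print(rd('scene0')[y-14:y-3,x+11:x+20].round().astype(int));print((rd('E3_1')/1.07)[y-14:y-3,x+11:x+20].round().astype(int))
def ecc(a,b,x0,y0,w,h):
  W=np.eye(2,3,dtype=np.float32)
  try: r,W=cv2.findTransformECC(rd(a)[y0:y0+h,x0:x0+w],rd(b)[y0:y0+h,x0:x0+w],W,cv2.MOTION_TRANSLATION,(3,200,1e-6));return r.__round__(3),W[:,2].round(2)
  except Exception as e:return 'fail'
print('E tab 7-8',ecc('E7_1','E8_1',x+9,y-16,13,13),'0-3',ecc('scene0','E3_1',x+14,y-16,9,11))
# pressed lid left/outer lit arcs, A B C
for n,a,g in(('A','A1_1',G[0]),('B','B1_1',G[1]),('C','C0_1',G[2])):
  p='A2_1' if n=='A' else 'B3_1' if n=='B' else 'C2_1'
  for ang in(120,150,180,210):
    q=g+.038*np.array([np.cos(np.radians(ang)),np.sin(np.radians(ang))]);u,v=proj(c,np.r_[Rt@q+T,.075])[0].round().astype(int)
    print(n,ang,ecc('scene0',p,u-5,v-5,11,11),end=' ')
  print()
"
```

```text
[[ 47  40  29  22  26  31  37  47  49]
 [ 42  52  75  68  45  45  46  50  49]
 [ 55 107 161 148  81  43  43  49  46]
 [129 174 210 211 172  84  45  44  45]
 [207 207 208 210 210 178 102  53  46]
 [205 205 204 206 212 215 181  89  47]
 [203 205 204 205 205 205 161  61  43]
 [203 202 204 194 162 117  61  40  48]
 [201 204 205 184 120  49  33  43  48]
 [202 204 206 208 171  79  36  39  50]
 [202 200 202 209 182 101  39  42  47]]
[[ 42  37  28  19  27  32  40  47  52]
 [ 41  40  44  50  47  51  48  53  50]
 [ 35  52  92 102  71  44  46  49  51]
 [ 59 102 174 195 153  83  45  42  48]
 [109 117 126 174 211 177  92  51  46]
 [116 104 107 162 209 218 182  92  50]
 [117 112 103 117 168 207 174  89  50]
 [117 116 111 103 113 101  61  49  47]
 [116 116 118 111  84  43  37  45  48]
 [115 117 118 114  85  42  38  45  49]
 [114 116 118 119  99  55  42  47  51]]
E tab 7-8 (0.999, array([-0.05,  0.04], dtype=float32)) 0-3 (0.98, array([ 0.49, -0.13], dtype=float32))
A 120 (0.989, array([-2.98,  1.1 ], dtype=float32)) A 150 (0.997, array([-0.31,  0.75], dtype=float32)) A 180 (0.995, array([-0.62,  1.36], dtype=float32)) A 210 (0.988, array([-0.39,  0.01], dtype=float32)) 
B 120 (0.96, array([0.22, 0.3 ], dtype=float32)) B 150 (0.994, array([-0.2 ,  0.71], dtype=float32)) B 180 (0.994, array([-0.49,  1.03], dtype=float32)) B 210 (0.994, array([-0.23,  0.48], dtype=float32)) 
C 120 (0.96, array([-1.36,  0.25], dtype=float32)) C 150 (0.959, array([0.05, 0.16], dtype=float32)) C 180 (0.942, array([-0.62,  0.53], dtype=float32)) C 210 (0.994, array([0.01, 0.65], dtype=float32))
```

A, B, C and D all sink level. E's far side (its tab) does not sink at all when its edge is pressed. One last check on E: press farther out, at the same height, where a good lid gives about 3.5 N.

Call:
carry_out --plan "0 0 -0.25 0 0 0; 0 -0.3 0 0 0 0; 0 0 0.17 0 0 0; 0 0 0.04 0 0 0; 0 0 0.04 0 0 0; 0 0 0 0 0 0; 0 0 0 0 0 0; 0 0 0 0 0 0"

```text
time_s: 33.0
eef_pos: [0.5161, -0.186, 0.0742]
eef_rot: [0.0, -0.092, 0.996, -0.0]
wrist_force: [-0.1, -1.6, 2.3]
opening: -0.004
grasp_force: 1.3
```

```bash
python3 sh.py E9
```

```text
t 33.0 pos [ 0.5161 -0.186   0.0742] F [-0.12 -1.63  2.29] tau [-0.357  0.099  0.045] open -0.0 q6 -2.32
tray uv mm [ -62.6 -152.2] toolx in tray [-1.     0.006] tilt [ 0. -0. -1.]
E9 F 2.19 z 0.07424 tau tray [-0.338  0.094] t 33.2
F tray [-0.4235604  -1.58093247] grasp 1.2658675129932817
202 [1.075 1.074 1.076] 209 [1.074 1.074 1.076] 220 [1.073 1.074 1.076] 167 [0.934 0.99  1.025] 0 0
```

Call:
carry_out --plan "0 -0.02 0.03 0 0 0; 0 -0.01 0.03 0 0 0; 0 0 0 0 0 0; 0 0 0 0 0 0; 0 0 0 0 0 0; 0 0 0 0 0 0; 0 0 0 0 0 0; 0 0 0 0 0 0"

```text
time_s: 33.87
eef_pos: [0.5162, -0.1863, 0.0718]
eef_rot: [-0.0, -0.092, 0.996, 0.001]
wrist_force: [-1.5, 1.9, 5.6]
opening: -0.001
grasp_force: 3.2
```

```bash
python3 sh.py E10; python3 -c "
from h import *
rd=lambda n:cv2.imread('pics/'+n+'.png').astype(np.float32).mean(2)
c=np.load('scene.npz');x,y=proj(c,np.r_[Rt@G[4]+T,.075])[0].round().astype(int)
for n in('E9_1','E10_1'):
  W=np.eye(2,3,dtype=np.float32);s=(slice(y-16,y-3),slice(x+9,x+22))
  print(n,cv2.findTransformECC(rd('E7_1')[s],rd(n)[s],W,cv2.MOTION_TRANSLATION,(3,200,1e-6))[1][:,2])
"
```

```text
t 33.87 pos [ 0.5162 -0.1863  0.0718] F [-1.54  1.95  5.63] tau [ 0.349  0.271 -0.055] open -0.0 q6 -2.32
tray uv mm [ -62.6 -152.5] toolx in tray [-1.     0.006] tilt [-0.     0.001 -1.   ]
E10 F 6.75 z 0.07182 tau tray [0.365 0.14 ] t 34.0667
F tray [-1.14355382  2.2017969 ] grasp 3.186121485050535
202 [1.072 1.073 1.071] 209 [1.075 1.074 1.075] 220 [1.073 1.074 1.076] 162 [0.93  0.99  1.025] 0 0 E9_1 [-0.90694535  0.5485202 ]
E10_1 [-1.008585    0.84831077]
```

```bash
python3 -c "
from h import *
rd=lambda n:cv2.imread('pics/'+n+'.png')
c=np.load('scene.npz');x,y=proj(c,np.r_[Rt@G[4]+T,.075])[0].round().astype(int)
def f(n):
  i=cv2.resize(np.clip(255*(rd(n)[y-22:y+24,x-20:x+20]/255.)**.5,0,255).astype(np.uint8),(260,299),interpolation=cv2.INTER_CUBIC)
  i[::50]=(0,0,255);i[:,::52]=(0,0,255);return i
cv2.imwrite('pics/E11.png',np.vstack([np.hstack([f('scene0'),f('E7_1'),f('E8_1')]),np.hstack([f('E6_1'),f('E9_1'),f('E10_1')])]))"
```

```text
(no output)
```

View pics/E11.png

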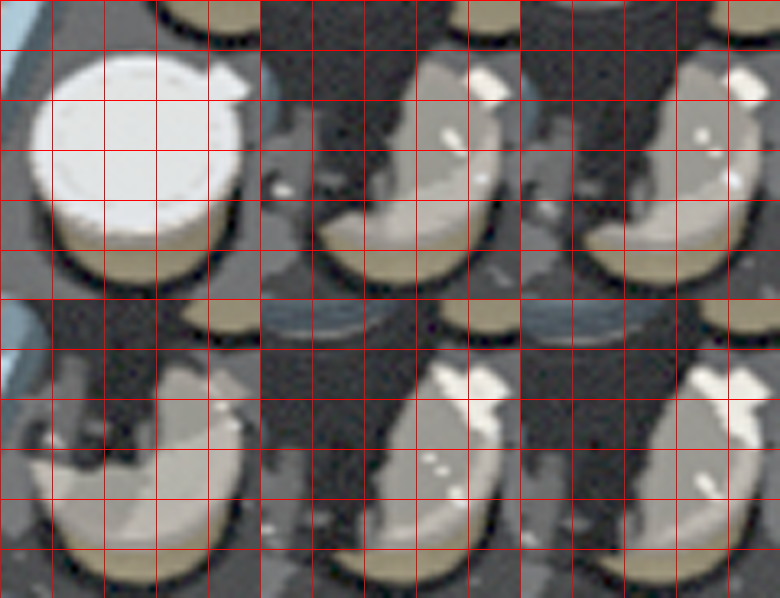

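```bash
python3 -c "
from h import *
rd=lambda n:cv2.imread('pics/'+n+'.png').astype(np.float32).mean(2)
c=np.load('scene.npz');x,y=proj(c,np.r_[Rt@G[4]+T,.075])[0].round().astype(int)
s=(slice(y-15,y+1),slice(x+4,x+21))
for n,e in(('scene0',1),('E7_1',1.0745),('E9_1',1.0745),('E10_1',1.0735)):
  print(n);print((rd(n)/e)[s].round().astype(int))
"
```

```text
scene0
[[ 43  44  45  46  45  41  26  26  17  10   7   6  12  12  15  18  24]
 [ 84  75  66  49  44  43  47  47  40  29  22  26  31  37  47  49  50]
 [198 177 154 103  68  50  41  42  52  75  68  45  45  46  50  49  48]
 [208 211 212 196 160 113  62  55 107 161 148  81  43  43  49  46  50]
 [203 203 202 205 209 197 151 129 174 210 211 172  84  45  44  45  47]
 [202 194 170 176 202 207 208 207 207 208 210 210 178 102  53  46  46]
 [202 202 199 192 194 203 206 205 205 204 206 212 215 181  89  47  50]
 [202 202 204 203 201 201 204 203 205 204 205 205 205 161  61  43  46]
 [201 201 202 201 201 200 202 203 202 204 194 162 117  61  40  48  45]
 [201 202 201 201 203 202 200 201 204 205 184 120  49  33  43  48  52]
 [203 201 201 201 201 200 201 202 204 206 208 171  79  36  39  50  50]
 [200 202 202 200 202 200 201 202 200 202 209 182 101  39  42  47  47]
 [201 202 202 202 202 201 201 201 187 186 206 191 124  44  40  49  48]
 [202 201 201 202 201 202 203 202 201 202 209 201 146  53  45  52  49]
 [200 203 201 201 202 200 201 203 200 201 207 200 146  52  41  46  49]
 [201 203 201 202 201 202 20
[... 2770 characters left out ...]
 93 150 193 201 198 189 189 195 197 199 176 114  53  39  41]
 [ 45  74  82  88 145 192 199 195 193 194 196 202 203 170  88  43  42]
 [ 75  87  84  78  88 142 190 197 195 195 196 193 178 120  47  38  41]
 [ 89  85  83  82  77  86 148 195 196 194 184 141  75  44  37  39  43]
 [ 86  86  84  82  81  81 138 191 197 196 178 115  43  32  40  41  43]
 [ 86  83  84  86  82  79  88 151 196 198 198 165  79  39  41  45  43]
 [ 86  84  85  86  83  82  84 140 191 202 200 178 111  42  40  41  42]
 [ 84  85  85  84  84  85  80  89 146 189 197 188 126  46  42  46  44]
 [ 85  84  83  85  83  84  84  78  82  97 149 194 153  52  39  48  52]
 [ 85  85  86  86  84  83  84  84  79  82 109 163 154  48  19  38  50]]
```

```bash
python3 -c "
from h import *
rd=lambda n:cv2.imread('pics/'+n+'.png').astype(np.float32)
c=np.load('scene.npz');x,y=proj(c,np.r_[Rt@G[4]+T,.075])[0].round().astype(int)
b=rd('scene0')
for n,e in(('E9_1',1.0745),('E10_1',1.0735)):
  a=rd(n)/e
  for r,q in((7,6),(7,7),(9,8),(10,8),(11,9)):print(n,(a[y-15+r,x+4+q]/b[y-15+r,x+4+q]).round(3),end=' ')
  print('tab',(a[y-8,x+15]/b[y-8,x+15]).round(3))
"
```

```text
E9_1 [0.895 0.972 1.02 ] E9_1 [0.89  0.977 1.02 ] E9_1 [0.891 0.981 1.019] E9_1 [0.881 0.962 1.005] E9_1 [0.917 1.009 1.049] tab [0.908 0.98  1.024]
E10_1 [0.914 0.986 1.035] E10_1 [0.896 0.977 1.016] E10_1 [0.891 0.982 1.011] E10_1 [0.905 0.982 1.015] E10_1 [0.909 0.996 1.036] tab [0.918 0.999 1.034]
```

Fill light is blocked by the arm in E9 and E10. Even so, E's lit patch is about 2% brighter in red than when level, while the level lid D was darker (0.95), so E is tilted there. A to D are all level, so E is the loose lid. I'll press E at its middle.

Call:
carry_out --plan "0 0 -0.4 0 0 0; 0 0.47 0 0 0 0; 0 0.47 0 0 0 0; 0 0 0.15 0 0 0; 0 0 0 0 0 0; 0 0 0 0 0 0; 0 0 0 0 0 0; 0 0 0 0 0 0"

```text
time_s: 34.73
eef_pos: [0.5095, -0.1506, 0.0816]
eef_rot: [-0.0, -0.092, 0.996, -0.0]
wrist_force: [0.2, -0.1, -0.5]
opening: 0.003
grasp_force: 0.0
```

```bash
python3 -c "
from h import *
go(-61.7,-115,66)"
```

```text
t 34.73 pos [ 0.5095 -0.1506  0.0816] F [ 0.24 -0.14 -0.53] tau [ 0.058 -0.096  0.024] open 0.0 q6 -2.27
tray uv mm [ -62.4 -116.2] toolx in tray [-1.     0.007] tilt [-0. -0. -1.]
tool shift mm [-0.7  1.2 15.6]
```

Call:
carry_out --plan "-0.02 0.03 0 0 0 0; 0 0 0.06 0 0 0; 0 0 0.06 0 0 0; 0 0 0.06 0 0 0; 0 0 0.06 0 0 0; 0 0 0 0 0 0; 0 0 0 0 0 0; 0 0 0 0 0 0"

```text
time_s: 35.4
eef_pos: [0.5102, -0.149, 0.0726]
eef_rot: [0.0, -0.092, 0.996, -0.0]
wrist_force: [-2.2, 0.2, 6.4]
opening: -0.003
grasp_force: 3.3
```

```bash
python3 sh.py E12; python3 -c "
from h import *
go(-61.7,-115,66)"
```

```text
t 35.4 pos [ 0.5102 -0.149   0.0726] F [-2.22  0.23  6.38] tau [0.073 0.359 0.016] open -0.0 q6 -2.26
tray uv mm [ -61.5 -114.7] toolx in tray [-1.     0.006] tilt [ 0. -0. -1.]
E12 F 6.93 z 0.07265 tau tray [0.13  0.336] t 35.6
F tray [-2.1365772   0.64074253] grasp 3.3113298964394744
202 [1.076 1.074 1.076] 209 [1.075 1.074 1.076] 220 [1.073 1.074 1.076] 100 [0.935 0.99  1.025] 0 0 t 35.6 pos [ 0.5102 -0.149   0.0727] F [-3.21  1.22  6.92] tau [ 0.073  0.363 -0.012] open 0.0 q6 -2.26
tray uv mm [ -61.5 -114.7] toolx in tray [-1.     0.006] tilt [ 0. -0. -1.]
tool shift mm [ 0.2 -0.3  6.7]
```

```bash
python3 -c "
from h import *
rd=lambda n:cv2.imread('pics/'+n+'.png').astype(np.float32).mean(2)
c=np.load('scene.npz')
def sh(a,b,g,z,w=7):
  x,y=proj(c,np.r_[Rt@g+T,z])[0].round().astype(int);s=(slice(y-w,y+w+1),slice(x-w,x+w+1));W=np.eye(2,3,dtype=np.float32)
  try:
    r,W=cv2.findTransformECC(rd(a)[s],rd(b)[s],W,cv2.MOTION_TRANSLATION,(3,300,1e-6));return round(r,3),W[:,2].round(2).tolist()
  except Exception:return None
R=lambda a:np.array([np.cos(np.radians(a)),np.sin(np.radians(a))])
for a,b in(('E5_1','E6_1'),('E5_1','E12_1'),('E6_1','E12_1'),('E7_1','E8_1'),('E7_1','E9_1'),('E7_1','E10_1')):
  print(a,b,'tab',sh(a,b,G[4]+.042*R(72),.068,5),[(t,sh(a,b,G[4]+.038*R(t),.068,6)) for t in(30,0,-30,-60)])
for a,b in(('D0_1','D2_1'),('D0_1','D5_1')): print(a,b,[(t,sh(a,b,G[3]+.038*R(t),.070,6)) for t in(60,30,0,-30,-60)])
"
```

```text
E5_1 E6_1 tab (0.984, [0.03999999910593033, 0.17000000178813934]) [(30, (0.995, [0.10000000149011612, 0.11999999731779099])), (0, (0.994, [-0.009999999776482582, 0.3700000047683716])), (-30, (0.999, [0.07000000029802322, 0.3499999940395355])), (-60, (0.961, [0.38999998569488525, 0.49000000953674316]))]
E5_1 E12_1 tab (0.957, [0.07999999821186066, 0.33000001311302185]) [(30, (0.993, [0.019999999552965164, 0.8500000238418579])), (0, (0.997, [0.029999999329447746, 0.8799999952316284])), (-30, (0.998, [-0.0, 0.6800000071525574])), (-60, (0.978, [0.44999998807907104, 0.6200000047683716]))]
E6_1 E12_1 tab (0.986, [-0.009999999776482582, 0.20999999344348907]) [(30, (0.99, [-0.05999999865889549, 1.0299999713897705])), (0, (0.99, [-0.05999999865889549, 0.8700000047683716])), (-30, (0.988, [0.09000000357627869, 0.47999998927116394])), (-60, (0.974, [0.27000001072883606, 0.3400000035762787]))]
E7_1 E8_1 tab (0.997, [-0.07000000029802322, 0.03999999910593033]) [(30, (0.909, [0.019999999552965164, 0.4399999976158142])), (0, (0.974, [-0.009999999776482582, 0.33000001311302185])), (-30, (0.994, [0.
[... 515 characters left out ...]
8697815, 1.9900000095367432])), (-30, (0.938, [-0.30000001192092896, 2.5399999618530273])), (-60, (0.916, [-0.0, 2.440000057220459]))]
D0_1 D2_1 [(60, (0.967, [-0.07000000029802322, 0.30000001192092896])), (30, (0.999, [0.07999999821186066, 0.6800000071525574])), (0, (0.993, [-0.019999999552965164, 0.8600000143051147])), (-30, (0.991, [0.029999999329447746, 0.6499999761581421])), (-60, (0.985, [0.12999999523162842, 0.8100000023841858]))]
D0_1 D5_1 [(60, (0.977, [0.27000001072883606, 0.09000000357627869])), (30, (0.95, [0.18000000715255737, 1.7999999523162842])), (0, (0.985, [-0.03999999910593033, 0.7400000095367432])), (-30, (0.989, [0.029999999329447746, 0.46000000834465027])), (-60, None)]
```

The rim registration settles it. In E9, under 2.2 N at the outer edge, E's near rim dropped about 1.8 px while its tab stayed put, whereas D sank uniformly. E rocks, so I'll press its middle home.

Call:
carry_out --plan "0 0 0.05 0 0 0; 0 0 0.05 0 0 0; 0 0 0.05 0 0 0; 0 0 0.05 0 0 0; 0 0 0 0 0 0; 0 0 0 0 0 0; 0 0 0 0 0 0; 0 0 0 0 0 0"

```text
time_s: 36.27
eef_pos: [0.5104, -0.1491, 0.0661]
eef_rot: [0.0, -0.092, 0.996, -0.0]
wrist_force: [-7.0, 2.4, 19.2]
opening: 0.0
grasp_force: 9.5
```

Call:
carry_out --plan "0 0 0.03 0 0 0; 0 0 0.03 0 0 0; 0 0 0.02 0 0 0; 0 0 0 0 0 0; 0 0 0 0 0 0; 0 0 0 0 0 0; 0 0 0 0 0 0; 0 0 0 0 0 0"

```text
time_s: 36.93
eef_pos: [0.5105, -0.1491, 0.0634]
eef_rot: [0.0, -0.092, 0.996, -0.0]
wrist_force: [-9.1, 3.7, 24.5]
opening: 0.004
grasp_force: 12.0
```

Call:
carry_out --plan "0 0 -0.1 0 0 0; 0 0 -0.1 0 0 0; 0 0 -0.06 0 0 0; 0 0 0 0 0 0; 0 0 0 0 0 0; 0 0 0 0 0 0; 0 0 0 0 0 0; 0 0 0 0 0 0"

```text
time_s: 37.6
eef_pos: [0.5102, -0.149, 0.072]
eef_rot: [0.0, -0.092, 0.996, -0.0]
wrist_force: [-2.1, 1.0, 7.7]
opening: 0.001
grasp_force: 3.8
```

```bash
python3 sh.py E13;python3 -c "
from h import *
rd=lambda n:cv2.imread('pics/'+n+'.png').astype(np.float32).mean(2)
c=np.load('scene.npz')
def sh(a,b,g,z,w=6):
  x,y=proj(c,np.r_[Rt@g+T,z])[0].round().astype(int);s=(slice(y-w,y+w+1),slice(x-w,x+w+1));W=np.eye(2,3,dtype=np.float32)
  try:
    r,W=cv2.findTransformECC(rd(a)[s],rd(b)[s],W,cv2.MOTION_TRANSLATION,(3,300,1e-6));return round(r,3),W[:,2].round(2).tolist()
  except Exception:return None
R=lambda a:np.array([np.cos(np.radians(a)),np.sin(np.radians(a))])
for b in('E6_1','E12_1','E13_1'): print(b,[(t,sh('E5_1',b,G[4]+.038*R(t),.068)) for t in(60,30,0,-30,-60)])
"
```

```text
t 37.6 pos [ 0.5102 -0.149   0.072 ] F [-2.05  0.97  7.72] tau [0.083 0.406 0.014] open 0.0 q6 -2.26
tray uv mm [ -61.4 -114.7] toolx in tray [-1.     0.006] tilt [ 0.    -0.001 -1.   ]
E13 F 8.31 z 0.07199 tau tray [0.195 0.378] t 37.8
F tray [-1.82970093  1.34477481] grasp 3.7659078160504578
202 [1.076 1.074 1.076] 209 [1.075 1.074 1.076] 220 [1.073 1.074 1.076] 100 [0.93  0.99  1.025] 0 0 E6_1 [(60, (0.978, [0.07000000029802322, 0.17000000178813934])), (30, (0.995, [0.10000000149011612, 0.11999999731779099])), (0, (0.994, [-0.009999999776482582, 0.3700000047683716])), (-30, (0.999, [0.07000000029802322, 0.3499999940395355])), (-60, (0.961, [0.38999998569488525, 0.49000000953674316]))]
E12_1 [(60, (0.894, [-0.10000000149011612, 0.4300000071525574])), (30, (0.993, [0.019999999552965164, 0.8500000238418579])), (0, (0.997, [0.029999999329447746, 0.8799999952316284])), (-30, (0.998, [-0.0, 0.6800000071525574])), (-60, (0.978, [0.44999998807907104, 0.6200000047683716]))]
E13_1 [(60, (0.988, [-0.029999999329447746, 0.7799999713897705])), (30, (0.995, [0.09000000357627869, 0.8700000047683716])), (0, (0.999, [0.20999999344348907, 0.5])), (-30, (0.997, [-0.10000000149011612, 0.9900000095367432])), (-60, (0.973, [-0.09000000357627869, 1.399999976158142]))]
```

E showed no 4 mm drop at 24.5 N, so my identification of E is in doubt. I'll retest with a sharper rock test at the lid rim (u offset 33 mm, both fingers loaded), starting with E.

Call:
carry_out --plan "0 0 -0.3 0 0 0; 0.84 0 0 0 0 0; 0 0 0.15 0 0 0; 0 0 0.05 0 0 0; 0 0 0.04 0 0 0; 0 0 0 0 0 0; 0 0 0 0 0 0; 0 0 0 0 0 0"

```text
time_s: 38.47
eef_pos: [0.4773, -0.1549, 0.0738]
eef_rot: [-0.0, -0.092, 0.996, -0.0]
wrist_force: [-1.8, 0.1, 2.8]
opening: 0.002
grasp_force: 1.7
```

```bash
python3 -c "
from h import *
o,R=st();print(o['grasp_force'],o['eef_pos'])"
```

```text
t 38.47 pos [ 0.4773 -0.1549  0.0738] F [-1.77  0.15  2.83] tau [0.068 0.443 0.019] open 0.0 q6 -2.31
tray uv mm [ -94.8 -114.3] toolx in tray [-1.     0.006] tilt [-0. -0. -1.]
1.6948049009079114 [ 0.47732179 -0.15488405  0.07383647]
```

Call:
carry_out --plan "0 0.3 -0.4 0 0 0; 0 0.9 0 0 0 0; 0 0.9 0 0 0 0; 0 0.77 0.1 0 0 0; 0 0 0.15 0 0 0; 0 0 0.1 0 0 0; 0 0 0 0 0 0; 0 0 0 0 0 0"

```text
time_s: 39.13
eef_pos: [0.4566, -0.0424, 0.0759]
eef_rot: [0.0, -0.092, 0.996, 0.0]
wrist_force: [-1.4, 3.4, 5.1]
opening: -0.005
grasp_force: 2.4
```

```bash
python3 -c "
from h import *
o,R=st();print(o['grasp_force'],o['eef_pos']);go(95,0,75)"
```

```text
t 39.13 pos [ 0.4566 -0.0424  0.0759] F [-1.36  3.39  5.09] tau [0.549 0.253 0.033] open -0.0 q6 -2.11
tray uv mm [-93.9   0.1] toolx in tray [-1.     0.007] tilt [ 0.     0.001 -1.   ]
2.4168617977193207 [ 0.45661346 -0.0424015   0.07587096]
t 39.13 pos [ 0.4566 -0.0424  0.0759] F [-1.36  3.39  5.09] tau [0.549 0.253 0.033] open -0.0 q6 -2.11
tray uv mm [-93.9   0.1] toolx in tray [-1.     0.007] tilt [ 0.     0.001 -1.   ]
tool shift mm [-188.9    1.2    1. ]
```

Call:
carry_out --plan "-0.1 0 -0.4 0 0 0; -0.93 0 0 0 0 0; -0.93 0 0 0 0 0; -0.93 0 0 0 0 0; -0.93 0 0 0 0 0; -0.93 0 0 0 0 0; 0 0 0.2 0 0 0; 0 0 0.1 0 0 0"

```text
time_s: 39.8
eef_pos: [0.6444, -0.0086, 0.0783]
eef_rot: [0.0, -0.092, 0.996, -0.0]
wrist_force: [-0.2, 0.1, -0.6]
opening: -0.0
grasp_force: 0.0
```

Call:
carry_out --plan "0 0 0.1 0 0 0; 0 0 0.04 0 0 0; 0 0 0 0 0 0; 0 0 0 0 0 0; 0 0 0 0 0 0; 0 0 0 0 0 0; 0 0 0 0 0 0; 0 0 0 0 0 0"

```text
time_s: 40.47
eef_pos: [0.6425, -0.0073, 0.0743]
eef_rot: [-0.0, -0.092, 0.996, -0.0]
wrist_force: [-1.8, -2.0, 3.1]
opening: -0.0
grasp_force: 1.4
```

```bash
python3 -c "
from h import *
o,R=st();print(o['grasp_force'],o['eef_pos'])"
```

```text
t 40.47 pos [ 0.6425 -0.0073  0.0743] F [-1.85 -2.01  3.13] tau [-0.31   0.262  0.012] open -0.0 q6 -1.95
tray uv mm [95.2 -0.6] toolx in tray [-1.     0.006] tilt [-0. -0. -1.]
1.4248797981508687 [ 0.64247761 -0.00730394  0.07432909]
```

B is equal at both radii, so it is good. Next is A.

Call:
carry_out --plan "0 0.2 -0.4 0 0 0; 0 0.9 0 0 0 0; 0 0.9 0 0 0 0; 0 0.88 0.1 0 0 0; 0 0 0.15 0 0 0; 0 0 0.1 0 0 0; 0 0 0 0 0 0; 0 0 0 0 0 0"

```text
time_s: 41.13
eef_pos: [0.6216, 0.1056, 0.0761]
eef_rot: [-0.0, -0.092, 0.996, 0.0]
wrist_force: [-0.7, 2.0, 3.4]
opening: -0.001
grasp_force: 1.4
```

```bash
python3 -c "
from h import *
o,R=st();print(o['grasp_force'],o['eef_pos'])"
```

```text
t 41.13 pos [0.6216 0.1056 0.0761] F [-0.72  2.03  3.36] tau [0.305 0.19  0.021] open -0.0 q6 -1.77
tray uv mm [ 96.1 114.2] toolx in tray [-1.     0.007] tilt [-0.  0. -1.]
1.4284937364637895 [0.62164202 0.10563615 0.07608001]
```

Call:
carry_out --plan "0 -0.1 -0.4 0 0 0; 0 -0.94 0 0 0 0; 0 -0.94 0 0 0 0; 0 -0.94 0 0 0 0; 0 -0.94 0 0 0 0; 0 -0.94 0 0 0 0; 0 -0.94 0 0 0 0; 0 0 0.2 0 0 0"

```text
time_s: 41.8
eef_pos: [0.6657, -0.13, 0.0863]
eef_rot: [0.002, -0.088, 0.996, -0.003]
wrist_force: [0.1, -0.0, 0.3]
opening: 0.004
grasp_force: 0.0
```

Call:
carry_out --plan "0 0 0.1 0 0 0; 0 0 0.06 0 0 0; 0 0 0 0 0 0; 0 0 0 0 0 0; 0 0 0 0 0 0; 0 0 0 0 0 0; 0 0 0 0 0 0; 0 0 0 0 0 0"

```text
time_s: 42.47
eef_pos: [0.6637, -0.1188, 0.0779]
eef_rot: [0.0, -0.092, 0.996, 0.0]
wrist_force: [-1.0, 0.7, 2.1]
opening: 0.0
grasp_force: 1.3
```

```bash
python3 -c "
from h import *
o,R=st();print(o['grasp_force'],o['eef_pos']);go(62,-115,77)"
```

```text
t 42.47 pos [ 0.6637 -0.1188  0.0779] F [-0.98  0.7   2.12] tau [ 0.108  0.055 -0.015] open 0.0 q6 -2.11
tray uv mm [  95.  -114.1] toolx in tray [-1.     0.005] tilt [ 0.  0. -1.]
1.2824070116403163 [ 0.6637388  -0.11875198  0.07789549]
t 42.47 pos [ 0.6637 -0.1188  0.0779] F [-0.98  0.7   2.12] tau [ 0.108  0.055 -0.015] open 0.0 q6 -2.11
tray uv mm [  95.  -114.1] toolx in tray [-1.     0.005] tilt [ 0.  0. -1.]
tool shift mm [33.  -1.1  0.9]
```

A, B, C and D are the same at both radii. Only E gives way at the rim, both before and after, so E is loose and my press was likely loaded off its middle (side force toward -u, +v). I'll press again, shifted to the measured lid centre.

Call:
carry_out --plan "0 0 -0.35 0 0 0; 0.8 0 0 0 0 0; 0.9 0 0 0 0 0; 0.9 0 0 0 0 0; 0.9 0 0 0 0 0; 0.38 -0.04 0 0 0 0; 0 0 0.2 0 0 0; 0 0 0 0 0 0"

```text
time_s: 43.13
eef_pos: [0.5108, -0.1495, 0.0834]
eef_rot: [-0.0, -0.091, 0.996, 0.0]
wrist_force: [0.2, -0.6, 0.2]
opening: -0.0
grasp_force: 0.0
```

```bash
python3 -c "
from h import *
go(-60,-116,70)"
```

```text
t 43.13 pos [ 0.5108 -0.1495  0.0834] F [ 0.19 -0.61  0.17] tau [ 0.008 -0.004  0.07 ] open -0.0 q6 -2.26
tray uv mm [ -61.  -115.4] toolx in tray [-1.     0.007] tilt [-0.     0.001 -1.   ]
tool shift mm [-1.  -0.6 13.4]
```

Call:
carry_out --plan "-0.03 -0.02 0.1 0 0 0; 0 0 0.1 0 0 0; 0 0 0.1 0 0 0; 0 0 0.1 0 0 0; 0 0 0.08 0 0 0; 0 0 0 0 0 0; 0 0 0 0 0 0; 0 0 0 0 0 0"

```text
time_s: 43.8
eef_pos: [0.5146, -0.1505, 0.0665]
eef_rot: [0.001, -0.092, 0.996, -0.001]
wrist_force: [-4.4, 2.3, 17.4]
opening: -0.001
grasp_force: 9.0
```

```bash
python3 -c "
from h import *
o,R=st();print(o['grasp_force'],Rt.T@o['wrist_force'][:2])"
```

```text
t 43.8 pos [ 0.5146 -0.1505  0.0665] F [-4.42  2.33 17.36] tau [0.407 0.81  0.035] open -0.0 q6 -2.26
tray uv mm [ -57.5 -117.1] toolx in tray [-1.     0.005] tilt [ 0.002 -0.001 -1.   ]
9.016361413523555 [-3.89631878  3.12467037]
```

Call:
carry_out --plan "0.03 0.01 0.04 0 0 0; 0.03 0.01 0.04 0 0 0; 0 0 0.03 0 0 0; 0 0 0 0 0 0; 0 0 0 0 0 0; 0 0 0 0 0 0; 0 0 0 0 0 0; 0 0 0 0 0 0"

```text
time_s: 44.47
eef_pos: [0.5143, -0.1506, 0.0637]
eef_rot: [0.003, -0.092, 0.996, -0.002]
wrist_force: [0.1, 4.5, 22.2]
opening: 0.003
grasp_force: 11.7
```

```bash
python3 -c "
from h import *
o,R=st();print(o['grasp_force'],Rt.T@o['wrist_force'][:2])"
```

```text
t 44.47 pos [ 0.5143 -0.1506  0.0637] F [ 0.07  4.5  22.18] tau [0.72  0.155 0.065] open 0.0 q6 -2.26
tray uv mm [ -57.7 -117.1] toolx in tray [-1.     0.005] tilt [ 0.007 -0.002 -1.   ]
11.655684420838952 [0.91504538 4.40398002]
```

The torque readings put the load about 7 mm toward -u of the tool. I'll tilt the tool slightly so a known edge (11 mm toward -u) bears the load, and place that edge on the lid's middle.

Call:
carry_out --plan "0 0 -0.35 0 0 0; 0 0 -0.2 0 0 0; -0.25 0 0 0 -0.5 0; 0 0 0 0 0 0; 0 0 0 0 0 0; 0 0 0 0 0 0; 0 0 0 0 0 0; 0 0 0 0 0 0"

```text
time_s: 45.13
eef_pos: [0.5196, -0.1479, 0.0815]
eef_rot: [0.024, -0.092, 0.995, 0.003]
wrist_force: [1.0, 0.5, 0.6]
opening: -0.0
grasp_force: 0.0
```

```bash
python3 -c "
from h import *
go(-50,-115.3,70)"
```

```text
t 45.13 pos [ 0.5196 -0.1479  0.0815] F [1.03 0.46 0.56] tau [-0.083 -0.026 -0.027] open -0.0 q6 -2.29
tray uv mm [ -52.  -115.4] toolx in tray [-0.999  0.006] tilt [ 0.048  0.01  -0.999]
tool shift mm [-1.4  0.1 11.6]
```

Call:
carry_out --plan "-0.01 0 0.15 0 0 0; 0 0 0.1 0 0 0; 0 0 0.08 0 0 0; 0 0 0.08 0 0 0; 0 0 0.06 0 0 0; 0 0 0.03 0 0 0; 0 0 0 0 0 0; 0 0 0 0 0 0"

```text
time_s: 45.8
eef_pos: [0.5218, -0.1484, 0.0641]
eef_rot: [0.025, -0.092, 0.995, 0.002]
wrist_force: [-9.0, 2.9, 22.7]
opening: -0.001
grasp_force: 11.3
```

```bash
python3 -c "
from h import *
o,R=st();print(o['grasp_force'],Rt.T@o['wrist_force'][:2],Rt.T@o['torque'][:2])"
```

```text
t 45.8 pos [ 0.5218 -0.1484  0.0641] F [-8.97  2.92 22.73] tau [ 3.21e-01  1.47e+00 -1.00e-03] open -0.0 q6 -2.29
tray uv mm [ -50.  -116.3] toolx in tray [-0.999  0.006] tilt [ 0.049  0.008 -0.999]
11.342599745839834 [-8.26044917  4.56113144] [0.59294333 1.38259782]
```

Call:
carry_out --plan "0 0 -0.35 0 0 0; 0 0 -0.15 0 0 0; 0.3 0.02 0 0 0.5 0; 0 0 0 0 0 0; 0 0 0.2 0 0 0; 0 0 0.15 0 0 0; 0 0 0.1 0 0 0; 0 0 0.05 0 0 0"

```text
time_s: 46.47
eef_pos: [0.5097, -0.1498, 0.0626]
eef_rot: [0.001, -0.092, 0.996, -0.0]
wrist_force: [-6.9, 3.8, 26.1]
opening: 0.002
grasp_force: 13.0
```

Call:
carry_out --plan "0 0 0.03 0 0 0; 0 0 0.03 0 0 0; 0 0 0.03 0 0 0; 0 0 0.03 0 0 0; 0 0 0 0 0 0; 0 0 0 0 0 0; 0 0 0 0 0 0; 0 0 0 0 0 0"

```text
time_s: 47.13
eef_pos: [0.51, -0.15, 0.0609]
eef_rot: [0.001, -0.092, 0.996, -0.001]
wrist_force: [-14.4, 7.3, 46.1]
opening: 0.003
grasp_force: 22.8
```

```bash
python3 -c "
from h import *
o,R=st();print(o['grasp_force'],Rt.T@o['wrist_force'][:2],Rt.T@o['torque'][:2])"
```

```text
t 47.13 pos [ 0.51   -0.15    0.0609] F [-14.35   7.29  46.1 ] tau [ 1.155  2.521 -0.031] open 0.0 q6 -2.27
tray uv mm [ -61.8 -115.6] toolx in tray [-1.     0.005] tilt [ 0.003 -0.001 -1.   ]
22.794399331323802 [-12.7136975    9.86807759] [1.61077338 2.25729155]
```

Call:
carry_out --plan "0 0 -0.15 0 0 0; 0 0 -0.15 0 0 0; 0 0 -0.07 0 0 0; 0 0 0 0 0 0; 0 0 0 0 0 0; 0 0 0 0 0 0; 0 0 0 0 0 0; 0 0 0 0 0 0"

```text
time_s: 47.8
eef_pos: [0.5094, -0.1497, 0.0715]
eef_rot: [0.001, -0.092, 0.996, -0.0]
wrist_force: [1.3, 0.8, 8.3]
opening: 0.003
grasp_force: 4.1
```

Call:
carry_out --plan "0 0 -0.5 0 0 0; 0 0 -0.8 0 0 0; 0 0 -0.8 0 0 0; 0 0 -0.8 0 0 0; 0 0 -0.5 0 0 0; 0 0 0 0 0 0; 0 0 0 0 0 0; 0 0 0 0 0 0"

```text
time_s: 48.47
eef_pos: [0.5077, -0.1489, 0.2055]
eef_rot: [-0.001, -0.092, 0.996, 0.001]
wrist_force: [0.2, -0.2, -0.3]
opening: 0.003
grasp_force: 0.0
```

```bash
python3 -c "
from bench import ctrl
print(ctrl.hand_in())"
```

```text
the job is handed in; nothing more can be done
None
```

I handed the job in at 48.5 s, and I believe it failed: my rocking tests were ambiguous, and I pressed the lid at tray place (-62, -115) at its middle with up to 46 N, but it never dropped its 4 mm, so it was probably a good lid whose seal I burst, and the loose lid was not found or seated.

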